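# Stand the ballasted floats and tally them

## Task

Stand every ballasted float that is on the bench upright on the steel tray, heavy end down: pick each one up by its two swivel buttons and it will show which end is heavy. Only once all of them are standing, click the tally counter by its thumb lever, one full press for each float, so that the dial has gone up by exactly the number of floats, and leave the lever sprung back. Leave the jar, the bottle and the pen where they are.

Things in the scene. Friction and masses are not known exactly. Their poses are not given: they have to be found in the camera images.
- float_1: ballasted float: white block, two identical grey caps; 90 mm along x, caps 50 (y) x 54 mm (z), 0.26 to 0.38 kg. A 28 mm steel button sticks out of each long side, 62 mm over both, on its y axis. Held by these it swings freely, settling in 2 s. One end, +x or -x, hides ballast. Origin: its middle, 27 mm above the bench lying, 45 mm above its foot standing
- float_2: like float_1; its heavy end may be the other one. All floats have their centre of mass about 17 mm from the middle, toward the heavy end; may be absent from a start (then its state is None)
- float_3: like float_1; its heavy end may be the other one. All floats have their centre of mass about 17 mm from the middle, toward the heavy end; may be absent from a start (then its state is None)
- float_4: like float_1; its heavy end may be the other one. All floats have their centre of mass about 17 mm from the middle, toward the heavy end; may be absent from a start (then its state is None)
- tray: fixed shallow steel tray, 116 mm (x) by 340 mm (y), inner floor 4 mm above its underside, rim 12 mm above the bench and 4 mm thick. Origin at the centre of its underside, on the bench top
- tally_dial (a joint): dial pointer under the round clear window on top of the tally counter (grey box): rad, 0 at the start, grows clockwise seen from above; 8 marks, one mark (0.785 rad) per full stroke of the lever; the first third of a stroke is free play. It never turns back; after a stroke cut short it stands between marks, and the next full stroke only completes that mark
- tally_lever (a joint): thumb lever of the tally counter, at the front (-x side) of its box: rad, 0 at rest, tip up; 0.45 fully pressed, at its stop. A spring brings it back; about 3 N at the pad starts it and about 8 N holds it at the stop
- tally_pad (a point): centre of the top of the black 30 x 34 mm pad near the lever's tip, about 75 mm above the bench at rest; a full stroke takes it about 22 mm down. The level part of its x axis points from the lever's tip to the counter's box, 90 x 80 mm, 57 mm tall, whose front with the hinge lugs is about 40 mm from the pad's centre
- jar: bystander: white screw-lid jar, 65 mm across, 84 mm tall, origin under its centre
- bottle: bystander: white wide-mouth bottle, 62 mm across, 102 mm tall, origin under its centre
- pen_black: bystander: black marker pen lying, 135 mm long, origin under its centre
Things that resemble listed ones, but are neither listed nor needed, are in the scene too. Leave any purple look-alike of the float_1 alone.

How it is judged:
By the outcome, as a careful person would: the job done as asked, in the order asked, and still so for the second after the job is handed in, with the robot touching nothing.
Of float_2, float_3, float_4 only 2 to 3 are there at a start; the rules pass over those that are not, and their reading is None.
At some moment in a run one of float_1, float_2, float_3, float_4 may be knocked a few centimetres aside while the robot is not near it.
Once in a run the grip may slacken for a moment while it holds something.
It also fails if it takes over 210 s, if anything falls off the work surface, if the arm or the gripper's body presses on something with over 40 N, if the wrist force passes 120 N, or if a joint passes its speed limit or range.

## Robot

A 6-joint arm with a two-finger parallel gripper is mounted at the origin on a cart in front of the work surface, level with it; the furniture and walls round the work are solid. World frame = base frame: x ahead of the robot, y to its left, z up, the work surface at z = 0. Lengths are in mm, angles in rad, forces in N, time in s.
With the tool pointing down it reaches from about 350 to 775 mm from the base axis. Payload 5.5 kg.
Tool frame: the origin (TCP) lies midway between the tips of the shut fingers; the grasp point (between the pads) lies 19 mm behind it; z points along the fingers, y is the line along which they close (so a half turn about z gives the same grasp; the last joint's range is limited). The gripper opens to 85 mm and grips with 20 to 120 N. Pads are 22 mm wide; open, the fingers measure 114 mm over their backs; the gripper's body (76 mm by 85 mm) begins 54 mm behind the grasp point. The pads swing forward as they close: fully open they stand 13 mm farther back than shut.
Start: joints at [1.117, 0.313, 0.046, 1.304, 0, 1.431], TCP at [177.515, 546.959, 199.123] pointing down, gripper open.
Joint ranges: [-2.76, 2.76], [-0.86, 1.69], [-1.03, 1.26], [-2.2, 2.34], [-1.47, 1.5], [-3.14, 3.14]. Speed limits (rad/s): [2.57, 2.57, 3.14, 3.14, 3.14, 3.14].

## Interface

Orientations are given as a unit quaternion [w, x, y, z].
In Python, from bench import env, eyes, finder gives the robot as it stands.
- The arm moves only by the shell command python3 -m crank 'ROWS' [FORCE]. ROWS is JSON, a list of rows, each a list of 7 numbers: the turn, a rotation vector about the tool's x, y, z in degrees, then the shift along the tool's x, y, z in cm, then the closure, from 0 (fully open) to 1 (shut). In form: [[ax, ay, az, x, y, z, jaw], ...]. A call has 1 to 8 rows; each row is the pose to reach, as a shift and turn from the pose commanded when the call began, along the tool's axes at that moment; what a row does not reach only later rows make up. A row lasts 1/10 s, in which the tool goes at most 50 mm and 8.59 degrees, less where a joint would pass 70% of its speed; a pose out of reach is approached as far as the arm can. A call with a gripper value outside its range is refused whole. The fingers move at their own pace and stop on an object; FORCE is the grip in N (left out, the last holds). Time passes only in rows, so rows that repeat a pose let the fingers close. It gives the time, the measured TCP pose, the force, the opening and the grip force at its end, in the units of the state.
- env.state(): the state, without advancing time (a new reading comes with each control period).
- eyes.grab_frame(name): name is "scene" or "top"; returns a dict with "image" (400x640x3 uint8, blue, green, red), "camera_matrix" (3x3 intrinsics, pixels), "T" (4x4, takes a point from camera to world coordinates). Camera axes: x right, y up, looking along -z (the intrinsics and any distortion apply to the point x, -y, -z); pixel columns grow to the right and rows downward; lengths in mm; the calibration is good to about 2 mm. A picture is of the moment at which its call begins. There is no depth.
- env.close_job(): hands the job in; it is judged then, once.
Trained networks look in a picture, given as the dict that the camera call returned (one of the last four; its "shot" number tells which), for a name from the list of things; names that differ only in an ending like _2 or _b are one class to them, and where a whole thing is asked for, a point or a joint stands for the part that bears it (a point fixed in the world has none). Each returns a list of dicts, best first, with "confidence" (0 to 1); they miss things now and then, are a little off and sometimes report something else, mostly with a low value. They report only what shows in the picture. A call takes as long as a camera call. They do not tell look-alikes from the thing itself.
- finder.recognise(picture, target): "bbox" ([centre column, centre row, width, height] in pixels, round what is visible of it).
- finder.trace(picture, target): "pixels" (400x640 bool, what is visible of it) and "bbox" ([centre column, centre row, width, height] in pixels, round what is visible of it).
- finder.mark_of(picture, target): "xy" ([column, row] in pixels: a listed point, or the origin of a listed thing).
The state is a dict: "t": time; "joint_pos": joint angles; "joint_velocities": joint speeds; "tau": joint torques, N m; "tool_pos": TCP position; "tool_rot": TCP orientation; "wrist_force": force on the tool from outside, world axes, zero at the start; "torque": the same for the moment, N m; "opening": finger opening in mm; "grasp_force": force on a finger pad.
Only numpy, scipy, OpenCV 4.12 (cv2) and the standard library are available. Lean on these libraries where they do the work, as an engineer would, in place of code of your own. Each camera call takes 0.05 s, during which the arm holds its last target. There are 200 camera calls.

## Working session

There is one attempt and no reset: what is moved stays moved. The work goes in short steps, Python scripts to look and compute and a shell command to move; the robot and the scene stay as the last step left them, time stands still between calls to the robot, and variables do not carry over. Pictures are saved under pics/ and viewed, at most 14 in all, crops included, and the job is handed in when it is done.

```bash
ls; mkdir -p pics
cat > h.py <<'E'
from bench import env, eyes, finder
import numpy as np, cv2
from scipy.spatial.transform import Rotation as R
def ray(f,px):
    K=f["camera_matrix"];T=np.array(f["T"])
    d=np.linalg.inv(K)@np.array([px[0],px[1],1.]);d=np.array([d[0],-d[1],-d[2]])
    return T[:3,3],T[:3,:3]@d
def at(f,px,z):
    o,d=ray(f,px);return (o+d*(z-o[2])/d[2])
def proj(f,p):
    T=np.array(f["T"]);c=T[:3,:3].T@(np.array(p)-T[:3,3]);c=np.array([c[0],-c[1],-c[2]])
    u=f["camera_matrix"]@c;return u[:2]/u[2]
E
python3 - <<'E'
from h import *
for n in("scene","top"):
    f=eyes.grab_frame(n);cv2.imwrite(f"pics/{n}0.png",f["image"])
    print(n,[k for k in f],np.round(f["T"],2).tolist(),f["camera_matrix"].tolist())
    for t,z in(("float_1",27),("tray",0),("tally_pad",75),("jar",0),("bottle",0),("pen_black",0)):
        for r in finder.mark_of(f,t): print(t,round(r["confidence"],2),np.round(r["xy"]),np.round(at(f,r["xy"],z)))
s=env.state();print({k:(v if k=='t' else np.round(v,3).tolist()) for k,v in s.items() if v is not None})
E
```

```text
pics
scene ['image', 'camera_matrix', 'T', 'shot'] [[0.73, 0.5, -0.46, -153.09], [-0.68, 0.55, -0.48, -997.34], [0.01, 0.67, 0.75, 1286.67], [0.0, 0.0, 0.0, 1.0]] [[484.23074117175025, 0.0, 320.8350500961267], [0.0, 484.23074117175025, 197.1453758532305], [0.0, 0.0, 1.0]]
float_1 0.88 [255. 202.] [444. -50.  27.]
float_1 0.87 [307. 247.] [ 449. -310.   27.]
float_1 0.79 [396. 293.] [ 533. -615.   27.]
float_1 0.62 [236. 180.] [460.  83.  27.]
float_1 0.59 [282. 224.] [ 450. -183.   27.]
tray 0.79 [314. 199.] [ 620. -160.    0.]
tally_pad 0.41 [230. 153.] [498. 165.  75.]
jar 0.89 [357. 263.] [ 538. -451.    0.]
bottle 0.65 [333. 180.] [ 732. -137.    0.]
pen_black 0.72 [309. 246.] [ 468. -300.    0.]
pen_black 0.53 [357. 304.] [ 432. -551.    0.]
top ['image', 'camera_matrix', 'T', 'shot'] [[0.0, 1.0, -0.03, 534.93], [-1.0, 0.0, -0.02, -225.12], [-0.02, 0.03, 1.0, 1273.83], [0.0, 0.0, 0.0, 1.0]] [[458.8295108981955, 0.0, 318.97745559184034], [0.0, 458.8295108981955, 199.4168181275104], [0.0, 0.0, 1.0]]
float_1 0.97 [354. 246.] [ 449. -300.   27.]
float_1 0.82 [262. 244.] [455. -50.  27.]
float_1 0.75 [308. 245.] [ 451. -176.   27.]
float_1 0.6 [467. 212.] [ 542. -606.   27.]
tray 0.61 [302. 186.] [ 615. -158.    0.]
tally_pad 0.7 [175. 226.] [504. 171.  75.]
bottle 0.92 [293. 143.] [ 735. -133.    0.]
bottle 0.21 [307. 248.] [ 443. -172.    0.]
pen_black 0.72 [443. 249.] [ 440. -546.    0.]
{'t': 0.7, 'joint_pos': [1.117, 0.313, 0.046, 1.304, -0.0, 1.431], 'joint_velocities': [0.001, -0.001, 0.001, -0.0, -0.001, -0.002], 'tau': [-0.001, -48.029, 29.875, -0.0, -0.0, 0.0], 'tool_pos': [177.522, 546.943, 199.122], 'tool_rot': [0.0, 0.156, 0.988, 0.0], 'wrist_force': [0.191, 0.993, 0.055], 'torque': [-0.02, 0.026, -0.046], 'grasp_force': 0.0, 'opening': 85.683}
```

```bash
python3 -c "
import cv2
i=cv2.imread('pics/top0.png');cv2.imwrite('pics/top0c.png',cv2.resize(i[100:320,140:520],(760,440),interpolation=cv2.INTER_CUBIC))"
```

```text
(no output)
```

View pics/scene0.png

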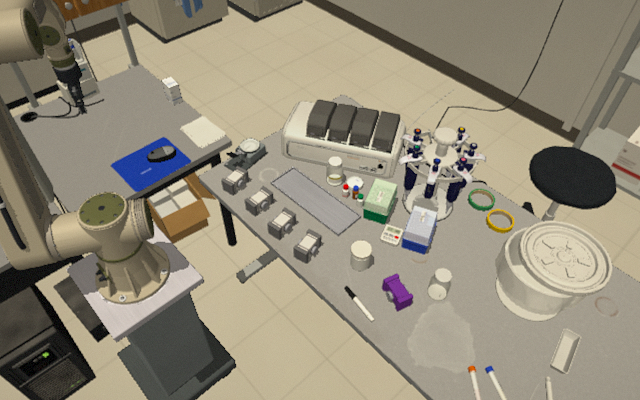

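View pics/top0c.png

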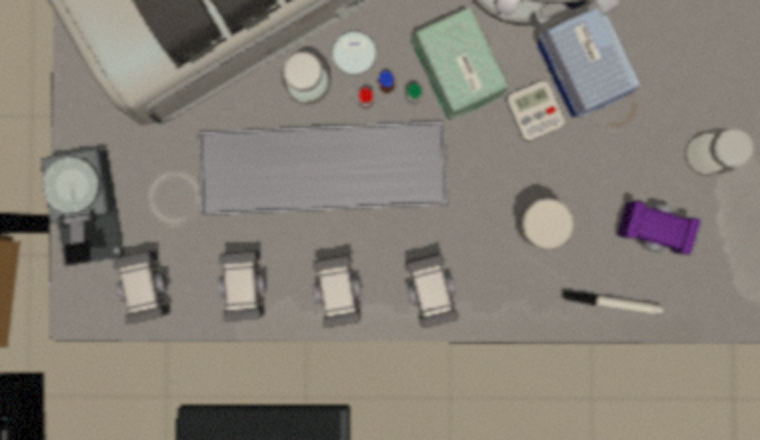

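Four white floats lie at top-view pixels (210,243), (261,242), (308,245) and (355,245). They are the listed ones: white blocks with grey caps and steel buttons. The purple one at (470,213) is the look-alike and stays. The tray is at (302,184), the tally counter at (177,205) with its black pad at (178,226). Next I fit the float model to the traced masks.

```bash
cat >> h.py <<'E'
from scipy.optimize import minimize
S=4
def pts(L,W,z0,z1,c,yaw):
    P=np.array([[a*L/2,b*W/2,z] for a in(-1,1) for b in(-1,1) for z in(z0,z1)],float)
    return c+P@R.from_euler('z',yaw).as_matrix().T
def hull(f,P,m):
    q=np.array([proj(f,p) for p in P]);q=cv2.convexHull(((q+.5)*S-.5).astype(np.float32)).astype(np.float32)
    cv2.fillConvexPoly(m,np.round(q*16).astype(np.int32),1,shift=4)
def sil(f,boxes):
    m=np.zeros((400*S,640*S),np.uint8)
    for b in boxes: hull(f,b,m)
    return cv2.resize(m.astype(np.float32),(640,400),interpolation=cv2.INTER_AREA)
def fit(obs,model,x0):
    def cost(v):
        c=0
        for f,mk in obs:
            s=sil(f,model(v));c+=np.abs(s-mk).sum()/mk.sum()
        return c/len(obs)
    X=np.array(x0,float)
    r=minimize(cost,X,method='Nelder-Mead',options=dict(initial_simplex=np.vstack([X,X+[8,0,0],X+[0,8,0],X+[0,0,.12]]),xatol=.1,fatol=1e-4,maxiter=90))
    return r.x,r.fun
def flying(v,z=0):
    c=np.array([v[0],v[1],z]);return [pts(90,50,0,54,c,v[2]),pts(24,62,14,40,c,v[2])]
def tray(v):
    return [pts(116,340,0,12,np.array([v[0],v[1],0]),v[2])]
def floats(fs):
    out=[]
    tr=[[(f,r["pixels"].astype(np.float32),at(f,r["bbox"][:2],27)) for r in finder.trace(f,"float_1") if r["confidence"]>.3 ] for f in fs]
    def white(f,m): 
        px=f["image"][m>0].astype(float).mean(0);return px[1]>.75*px[0]
    for f,m,c in tr[0]:
        if not white(f,m): continue
        obs=[(f,m)]
        for g,n,d in sum(tr[1:],[]):
            if np.hypot(*(c-d)[:2])<40 and white(g,n): obs.append((g,n))
        x,e=fit(obs,flying,[c[0],c[1],0]);out.append((x[0],x[1],np.degrees(x[2]),e,len(obs)))
    return sorted(out,key=lambda a:-a[1])
def rows(target,yawy,quiet=False):
    """target TCP world mm, tool pointing down with tool y at heading yawy (deg, mod 180)"""
    s=env.state();q=s["tool_rot"];A=R.from_quat([q[1],q[2],q[3],q[0]]);M=A.as_matrix()
    sh=M.T@(np.array(target)-s["tool_pos"])/10
    best=[]
    for k in(0,180):
        a=np.radians(yawy+k);y=np.array([np.cos(a),np.sin(a),0]);z=np.array([0,0,-1.]);x=np.cross(y,z)
        best.append((A.inv()*R.from_matrix(np.c_[x,y,z])).as_rotvec(degrees=True))
    print("shift cm",np.round(sh,2),"turn",[np.round(b,1).tolist() for b in best],"j6",round(s["joint_pos"][5],2),"axes x,y",np.round(M[:,0],3),np.round(M[:,1],3))
E
cat > look.py <<'E'
from h import *
import sys
fs=[eyes.grab_frame("top"),eyes.grab_frame("scene")]
for r in floats(fs): print(np.round(r,2))
E
python3 look.py
python3 - <<'E'
from h import *
f=eyes.grab_frame("top");g=eyes.grab_frame("scene")
o=[(h,finder.trace(h,"tray")[0]["pixels"].astype(np.float32)) for h in(f,g)]
for oo in (o[:1],o[1:],o): print("tray",fit(oo,tray,[615,-158,0]))
# tri pad
a=[ (ray(h,finder.mark_of(h,"tally_pad")[0]["xy"])) for h in(f,g)]
A=np.zeros((3,3));b=np.zeros(3)
for p,d in a:
    d=d/np.linalg.norm(d);P=np.eye(3)-np.outer(d,d);A+=P;b+=P@p
print("pad",np.linalg.solve(A,b))
rows([450,-50,150],90)
E
```

```text
[4.5734e+02 8.9180e+01 1.4420e+01 2.1000e-01 2.0000e+00]
[ 4.5863e+02 -4.8470e+01  5.3900e+00  2.3000e-01  2.0000e+00]
[ 4.5208e+02 -1.7775e+02  9.5900e+00  1.7000e-01  2.0000e+00]
[ 4.5325e+02 -3.0115e+02  1.5270e+01  1.6000e-01  1.0000e+00]
tray (array([ 6.19951805e+02, -1.53415307e+02,  4.21420189e-02]), np.float64(0.025522155687212944))
tray (array([ 6.15381164e+02, -1.60158552e+02,  3.88361903e-02]), np.float64(0.03579523041844368))
tray (array([ 6.17817566e+02, -1.57553969e+02,  3.26961137e-02]), np.float64(0.061882466077804565))
pad [502.70299235 160.30685321  86.64488244]
shift cm [-44.35 -48.37   4.91] turn [[0.0, 0.0, -18.0], [0.0, -0.0, 162.0]] j6 1.43 axes x,y [-0.951  0.309 -0.   ] [0.309 0.951 0.   ]
```

Run:
```python
from h import *
f=eyes.grab_frame("top");g=eyes.grab_frame("scene")
A=floats([f]);B=floats([g])
for r in A:print("top",np.round(r,2).tolist())
for r in B:print("sc",np.round(r,2).tolist())
outs=[]
for h,rs,z in((f,A,(190,100,200,120)),(g,B,(205,150,130,110))):
    im=cv2.resize(h["image"],None,fx=4,fy=4,interpolation=cv2.INTER_CUBIC)
    for r in rs:
        m=sil(h,flying([r[0],r[1],np.radians(r[2])]));
        for t,col in((m,(0,0,255)),):
            c,_=cv2.findContours((cv2.resize(t,None,fx=4,fy=4)>.5).astype(np.uint8),cv2.RETR_EXTERNAL,cv2.CHAIN_APPROX_NONE);cv2.drawContours(im,c,-1,col,1)
    for r in finder.trace(h,"float_1"):
        c,_=cv2.findContours(cv2.resize(r["pixels"].astype(np.uint8),None,fx=4,fy=4),cv2.RETR_EXTERNAL,cv2.CHAIN_APPROX_NONE);cv2.drawContours(im,c,-1,(0,255,0),1)
    a=[v*4 for v in z];outs.append(im[(a[1]+0 if h is g else 220*4):(a[1]+a[3] if h is g else 270*4), a[0]:a[0]+a[2]])
w=max(o.shape[1] for o in outs);im=np.vstack([cv2.copyMakeBorder(o,0,0,0,w-o.shape[1],0) for o in outs])
im=cv2.resize(im,None,fx=min(800/im.shape[1],600/im.shape[0]),fy=min(800/im.shape[1],600/im.shape[0]))
cv2.imwrite("pics/ov.png",im)
```

```text
top [457.68, 91.74, 12.01, 0.12, 1.0]
top [460.66, -45.16, 5.75, 0.21, 1.0]
top [453.15, -174.89, 8.93, 0.15, 1.0]
top [454.58, -300.53, 15.19, 0.12, 1.0]
sc [453.56, 82.48, 14.22, 0.16, 1.0]
sc [455.51, -53.31, 11.01, 0.16, 1.0]
sc [449.32, -183.66, 15.09, 0.23, 1.0]
sc [450.2, -308.33, 16.4, 0.11, 1.0]
```

View pics/ov.png

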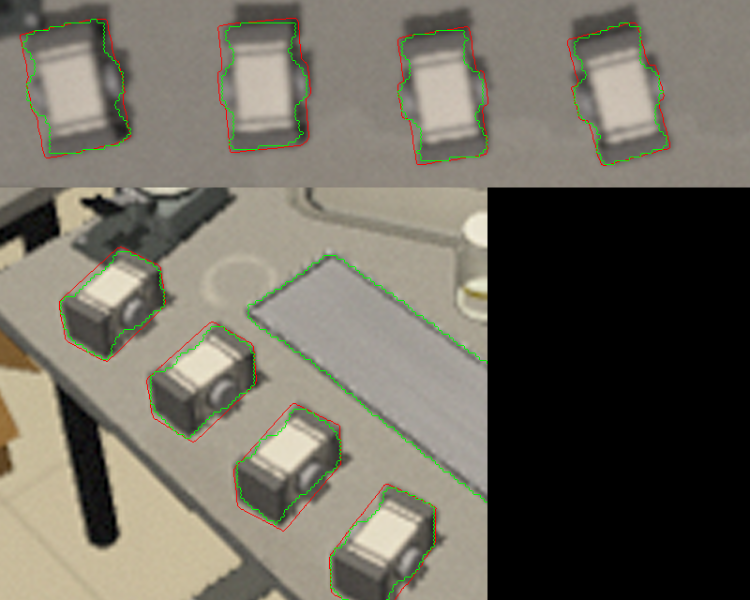

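```bash
python3 -c "
from h import *
rows([458,-49,110],94)"; time python3 -m crank '[[0,0,-7,-22.3,-24.2,0,0],[0,0,-14,-22.3,-24.2,0,0],[0,0,-14,-22.3,-24.2,0,0],[0,0,-14,-22.3,-24.2,0,0],[0,0,-14,-22.3,-24.2,0,0],[0,0,-14,-22.3,-24.2,0,0],[0,0,-14,-22.3,-24.2,0,0],[0,0,-14,-22.3,-24.2,0,0]]' 40; python3 -c "
from h import *
rows([458,-49,110],94)"
```

```text
shift cm [-45.07 -48.03   8.91] turn [[0.0, 0.0, -22.0], [0.0, -0.0, 158.0]] j6 1.43 axes x,y [-0.951  0.309 -0.   ] [0.309 0.951 0.   ]
t: 2.3
tool_pos: [316.2, 245.3, 199.4]
tool_rot: [0.001, 0.037, 0.999, -0.0]
wrist_force: [0.4, 0.0, 0.7]
opening: 85.2
grasp_force: 0.0
shift cm [-16.34 -28.28   8.96] turn [[-0.0, 0.1, -8.3], [0.1, 0.0, 171.7]] j6 0.53 axes x,y [-0.997  0.075 -0.001] [ 0.075  0.997 -0.   ]
real	0m0.738s
user	0m0.843s
sys	0m0.028s
```

```bash
python3 -m crank '[[0,0,-8,-16.3,-28.3,9,0],[0,0,-8,-16.3,-28.3,9,0],[0,0,-8,-16.3,-28.3,9,0],[0,0,-8,-16.3,-28.3,9,0],[0,0,-8,-16.3,-28.3,9,0],[0,0,-8,-16.3,-28.3,9,0],[0,0,-8,-16.3,-28.3,9,0],[0,0,-8,-16.3,-28.3,9,0]]'
python3 - <<'E'
from h import *
rows([458,-49,11],94)
f=eyes.grab_frame("top");g=eyes.grab_frame("scene")
im=np.hstack([cv2.resize(f["image"][190:290,200:330],None,fx=3,fy=3,interpolation=2),cv2.resize(g["image"][150:250,190:320],None,fx=3,fy=3,interpolation=2)])
cv2.imwrite("pics/g1.png",im)
E
```

```text
t: 3.1
tool_pos: [460.1, -49.5, 107.7]
tool_rot: [0.0, -0.032, 0.999, -0.0]
wrist_force: [-0.5, 1.5, 0.1]
opening: 85.0
grasp_force: 0.0
shift cm [0.21 0.07 9.67] turn [[-0.1, 0.0, -0.3], [0.0, 0.1, 179.7]] j6 -0.35 axes x,y [-0.998 -0.065 -0.   ] [-0.065  0.998 -0.001]
```

View pics/g1.png

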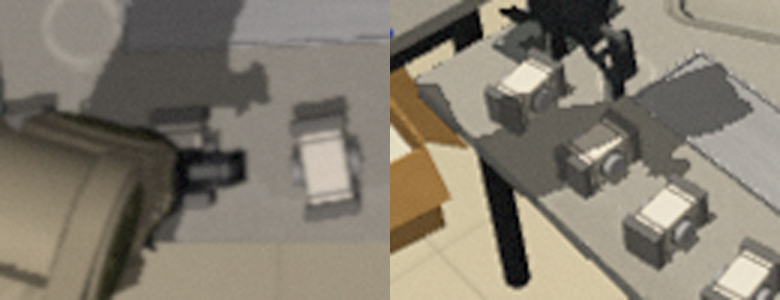

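The gripper hangs centred over float 2 (top crop about (185,160)), with the finger in line with its button. Descending.

```bash
python3 -m crank '[[0,0,0,0.2,0,4,0],[0,0,0,0.2,0,7,0],[0,0,0,0.2,0,9.6,0],[0,0,0,0.2,0,9.6,0],[0,0,0,0.2,0,9.6,0],[0,0,0,0.2,0,9.6,0]]' 40;  python3 - <<'E'
from h import *
f=eyes.grab_frame("top");g=eyes.grab_frame("scene")
im=np.hstack([cv2.resize(f["image"][190:290,200:330],None,fx=3,fy=3,interpolation=2),cv2.resize(g["image"][170:235,210:295],None,fx=4.6,fy=4.6,interpolation=2)[:300]])
cv2.imwrite("pics/g2.png",im)
for h in (f,g): print(proj(h,[458,-49,27])-([200,190] if h is f else [210,170]))
E
```

```text
t: 3.8
tool_pos: [457.2, -45.3, 14.8]
tool_rot: [0.001, -0.036, 0.999, -0.0]
wrist_force: [0.8, 0.4, -0.4]
opening: 85.7
grasp_force: 0.0Traceback (most recent call last):
  File "<stdin>", line 3, in <module>
    return _nx.concatenate(arrs, 1, dtype=dtype, casting=casting)
           ~~~~~~~~~~~~~~~^^^^^^^^^^^^^^^^^^^^^^^^^^^^^^^^^^^^^^^
ValueError: all the input array dimensions except for the concatenation axis must match exactly, but along dimension 0, the array at index 0 has size 300 and the array at index 1 has size 299
```

Run:
```python
from h import *
for i in range(3):
    f=eyes.grab_frame("top");s=env.state();print(np.round(s["tool_pos"],1),np.round(s["wrist_force"],1))
g=eyes.grab_frame("scene")
im=np.hstack([cv2.resize(f["image"][190:290,200:330],(390,300),interpolation=2),cv2.resize(g["image"][170:235,210:295],(392,300),interpolation=2)])
cv2.imwrite("pics/g2.png",im)
```

```text
[457.2 -45.9  14.5] [0.9 0.  0. ]
[457.  -45.9  14.3] [-0.3  0.3 -0.5]
[456.7 -46.   14. ] [-0.4 -0.5 -0.4]
```

View pics/g2.png

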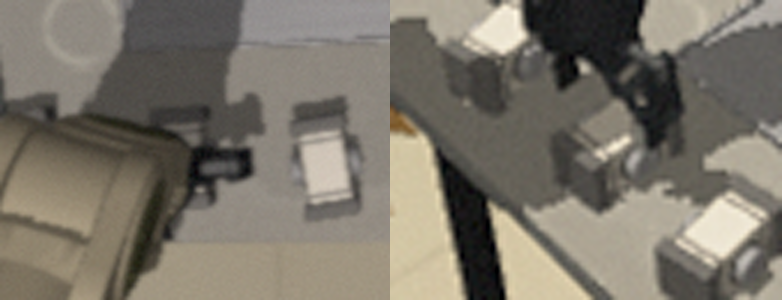

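The finger straddles the button at scene crop (637,160) but sits slightly high. I'll go 6 mm lower and close.

```bash
python3 -m crank '[[0,0,0,0.1,-0.1,0.5,0],[0,0,0,0.1,-0.1,0.5,0],[0,0,0,0.1,-0.1,0.5,0.1],[0,0,0,0.1,-0.1,0.5,0.3],[0,0,0,0.1,-0.1,0.5,0.5],[0,0,0,0.1,-0.1,0.5,0.6],[0,0,0,0.1,-0.1,0.5,0.6],[0,0,0,0.1,-0.1,0.5,0.6]]' 40; python3 -m crank '[[0,0,0,0,0,-2,0.6],[0,0,0,0,0,-5,0.6],[0,0,0,0,0,-9,0.6],[0,0,0,0,0,-13,0.6],[0,0,0,0,0,-15,0.6],[0,0,0,0,0,-15,0.6],[0,0,0,0,0,-15,0.6]]'
python3 - <<'E'
from h import *
g=eyes.grab_frame("scene");p=proj(g,[457,-46,160]);print(p)
u,v=int(p[0]),int(p[1])
f=eyes.grab_frame("top")
cv2.imwrite("pics/g3.png",np.hstack([cv2.resize(g["image"][v-40:v+60,u-50:u+60],(440,400),interpolation=2),cv2.resize(f["image"][200:290,200:290],(360,400),interpolation=2)]))
rows([617,-157,60],0)
E
```

```text
t: 4.9
tool_pos: [455.2, -47.1, 8.4]
tool_rot: [0.0, -0.035, 0.999, -0.0]
wrist_force: [-0.8, 0.0, 4.2]
opening: 38.6
grasp_force: 40.7
t: 5.6
tool_pos: [454.5, -46.7, 157.0]
tool_rot: [-0.0, -0.035, 0.999, 0.0]
wrist_force: [-0.0, -0.6, -3.6]
opening: 38.7
grasp_force: 41.4
[254.16253404 172.74783018]
shift cm [-15.57 -12.19   9.52] turn [[-0.1, -0.2, 94.0], [0.2, -0.1, -86.0]] j6 -0.35 axes x,y [-0.998 -0.07   0.004] [-0.07   0.998  0.001]
```

View pics/g3.png

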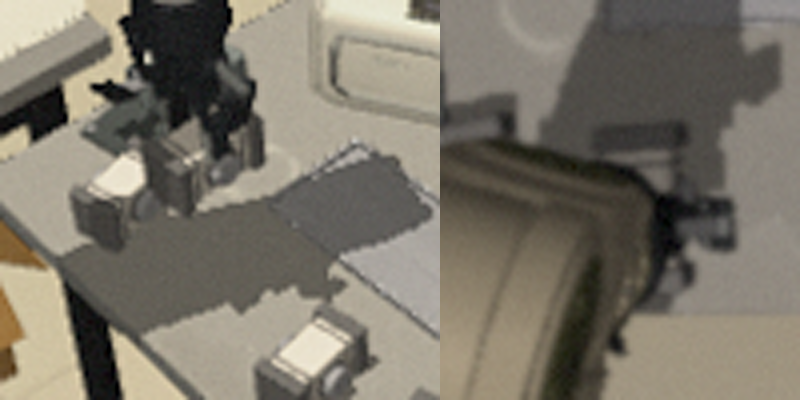

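Run:
```python
from h import *
g=eyes.grab_frame("scene")
c=g["image"][155:195,225:280].astype(float);c=np.clip(255*(c/255)**.6,0,255).astype(np.uint8)
cv2.imwrite("pics/g4.png",cv2.resize(c,(770,560),interpolation=2))
print(env.state()["opening"],env.state()["wrist_force"])
```

```text
38.59514870722751 [-0.38034173 -1.16542495 -3.06368406]
```

View pics/g4.png

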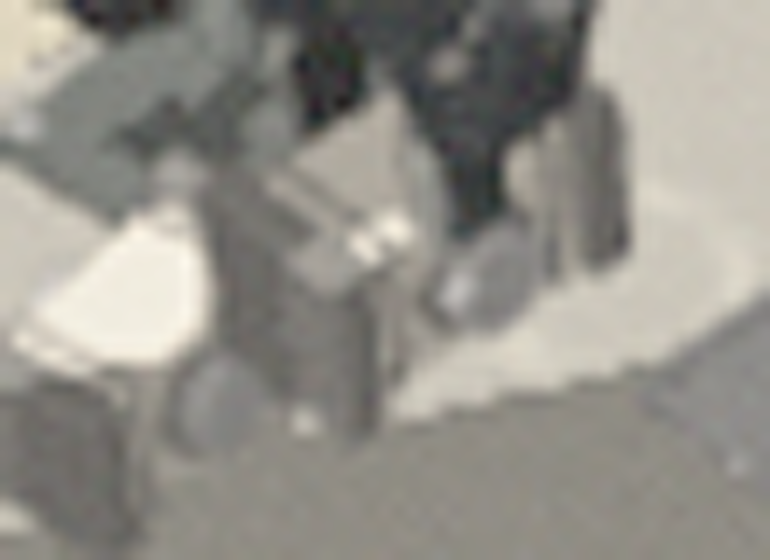

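The finger tip (475,215) sits above the button (490,285), so the fingers gripped the block instead of the buttons. I'll put it back and regrip lower.

```bash
python3 -m crank '[[0,0,0,0,0,5,0.6],[0,0,0,0,0,9,0.6],[0,0,0,0,0,13,0.6],[0,0,0,0,0,14.6,0.6],[0,0,0,0,0,14.8,0.6],[0,0,0,0,0,14.8,0.6]]'; python3 -m crank '[[0,0,0,0,0,0,0.4],[0,0,0,0,0,0,0],[0,0,0,0,0,0,0],[0,0,0,0,0,0,0],[0,0,0,0,0,0,0]]';python3 -m crank '[[0,0,0,0,0,0.3,0],[0,0,0,0,0,0.6,0],[0,0,0,0,0,0.6,0],[0,0,0,0,0,0.6,0]]';python3 -m crank '[[0,0,0,0,0,0,0.2],[0,0,0,0,0,0,0.25],[0,0,0,0,0,0,0.3],[0,0,0,0,0,0,0.35],[0,0,0,0,0,0,0.35],[0,0,0,0,0,0,0.35]]' 30
```

```text
t: 6.35
tool_pos: [452.9, -46.2, 8.3]
tool_rot: [-0.002, -0.035, 0.999, 0.001]
wrist_force: [0.1, 0.0, -3.3]
opening: 38.7
grasp_force: 52.8
t: 6.85
tool_pos: [455.3, -46.9, 10.3]
tool_rot: [0.0, -0.035, 0.999, -0.0]
wrist_force: [0.3, 0.2, 0.6]
opening: 85.1
grasp_force: 0.0
t: 7.25
tool_pos: [454.7, -46.8, 3.9]
tool_rot: [-0.0, -0.035, 0.999, 0.0]
wrist_force: [0.3, -0.5, 0.5]
opening: 85.1
grasp_force: 0.0
t: 7.85
tool_pos: [455.6, -46.9, 4.5]
tool_rot: [0.001, -0.035, 0.999, -0.0]
wrist_force: [0.1, 0.1, 4.5]
opening: 55.6
grasp_force: 2.3
```

Run:
```python
from h import *
g=eyes.grab_frame("scene");f=eyes.grab_frame("top")
p=proj(g,[455,-47,5]);u,v=int(p[0]),int(p[1]);print(p,proj(g,[455,-47,27]),proj(g,[455,-47-31,27]),u-28,v-35)
c=g["image"][v-35:v+15,u-28:u+32].astype(float);c=np.clip(255*(c/255)**.6,0,255).astype(np.uint8)
cv2.imwrite("pics/g5.png",cv2.resize(c,(720,600),interpolation=2))
for r in finder.trace(f,"float_1"): print(np.round(r["bbox"]),r["confidence"])
```

```text
[257.89034312 204.38185775] [257.35267141 200.21825891] [262.94915507 205.21744853] 229 169
[310. 247.  26.  35.] 0.87
[467. 213.  41.  27.] 0.83
[262. 244.  20.  34.] 0.74
[355. 247.  23.  34.] 0.71
[205. 229.  27.  12.] 0.4
```

View pics/g5.png

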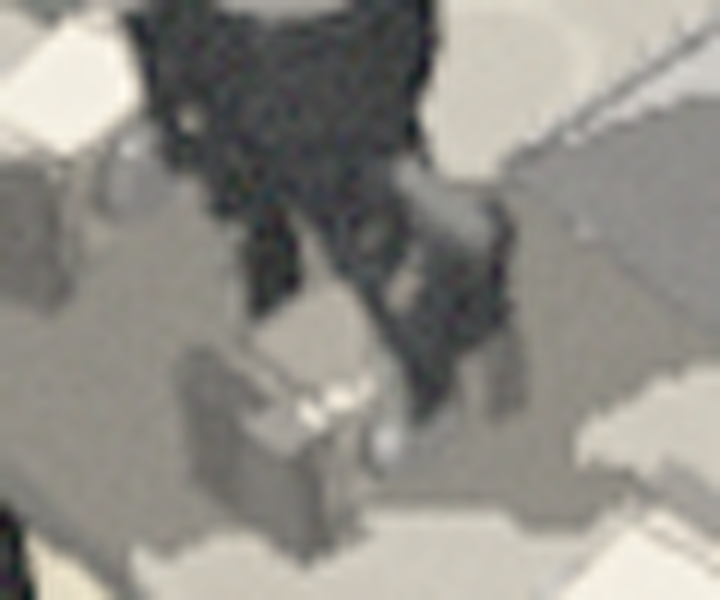

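```bash
python3 -m crank '[[0,0,0,0,0,0,0],[0,0,0,0,0,0,0],[0,0,0,0,0,0,0],[0,0,0,0,0,0,0],[0,0,0,0,0,-5,0],[0,0,0,0,0,-10,0],[0,0,0,0,0,-15,0],[0,0,0,0,0,-15,0]]'; python3 -m crank '[[0,0,0,0,5,0,0],[0,0,0,0,10,0,0],[0,0,0,0,15,0,0],[0,0,0,0,20,0,0],[0,0,0,0,25,0,0],[0,0,0,0,28,0,0],[0,0,0,0,28,0,0]]'
python3 - <<'E'
from h import *
f=eyes.grab_frame("top");g=eyes.grab_frame("scene")
for h in(f,g):
    for r in floats([h]):print(np.round(r,2).tolist())
    print("base",proj(h,[0,0,0]))
cv2.imwrite("pics/g6.png",np.hstack([cv2.resize(f["image"][215:275,235:295],(390,390),interpolation=2),cv2.resize(g["image"][175:235,225:285],(390,390),interpolation=2)]))
E
```

```text
t: 8.8
tool_pos: [459.2, -48.1, 160.8]
tool_rot: [0.006, -0.035, 0.999, -0.002]
wrist_force: [1.3, -0.9, -0.5]
opening: 85.3
grasp_force: 0.0
t: 9.5
tool_pos: [434.5, 235.8, 153.6]
tool_rot: [-0.0, -0.038, 0.999, 0.0]
wrist_force: [-0.1, -1.0, -0.5]
opening: 85.6
grasp_force: 0.0
[531.56, 166.65, 0.55, 2.44, 1.0]
[457.47, 90.64, 13.74, 0.17, 1.0]
[457.68, -43.11, 3.69, 0.19, 1.0]
[453.96, -176.23, 8.82, 0.16, 1.0]
[455.07, -301.42, 14.89, 0.1, 1.0]
base [244.11019728 409.43680182]
[455.12, 84.35, 20.24, 0.2, 1.0]
[455.07, -49.94, 7.03, 0.23, 1.0]
[448.91, -182.5, 11.82, 0.16, 1.0]
[451.14, -306.59, 17.75, 0.2, 1.0]
base [133.25257708 271.44684735]
```

View pics/g6.png

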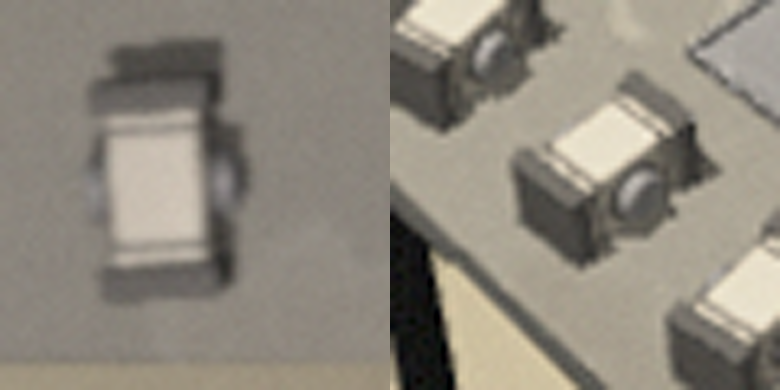

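Float 2 is at top crop (157,188), with its buttons at (95,185) and (228,180), in line with where the fingers were, so my fit was right. The tips must sit higher than I assumed. I'll check by touching the shut fingers down gently on the free bench between floats 1 and 2.

```bash
python3 -m crank '[[0,0,0,-2,-5,0,1],[0,0,0,-2,-10,0,1],[0,0,0,-2,-15,0,1],[0,0,0,-2,-21.4,0,1],[0,0,0,-2,-21.4,0,1],[0,0,0,-2,-21.4,0,1],[0,0,0,-2,-21.4,0,1]]';  python3 -m crank '[[0,0,0,0,0,5,1],[0,0,0,0,0,9,1],[0,0,0,0,0,12,1],[0,0,0,0,0,12,1],[0,0,0,0,0,12,1]]'; for i in 1 2 3 4 5 6; do echo; done; python3 -c "
from h import *
rows([455,22,0],92);s=env.state();print(s['tool_pos'],s['wrist_force'],s['opening'])"
```

```text
t: 10.4
tool_pos: [469.9, 19.2, 154.1]
tool_rot: [-0.0, -0.033, 0.999, 0.0]
wrist_force: [0.2, -0.4, -1.3]
opening: 0.2
grasp_force: 0.0
t: 10.9
tool_pos: [469.9, 21.2, 34.4]
tool_rot: [-0.001, -0.036, 0.999, 0.0]
wrist_force: [0.4, 1.0, 0.6]
opening: -0.0
grasp_force: 0.0






shift cm [1.48 0.18 3.44] turn [[0.0, -0.1, 2.1], [0.1, 0.0, -177.9]] j6 -0.2 axes x,y [-0.997 -0.071  0.001] [-0.071  0.997  0.   ]
[469.88878322  21.20925758  34.38089228] [0.42786428 1.00452895 0.59138159] -0.037440573113572
```

```bash
python3 -m crank '[[0,0,0,0,0,1,1],[0,0,0,0,0,2,1],[0,0,0,0,0,2,1]]'|grep -E "tool_pos|force"; python3 -m crank '[[0,0,0,0,0,0.3,1],[0,0,0,0,0,0.6,1],[0,0,0,0,0,0.6,1]]'|grep -E "tool_pos|wrist";python3 -m crank '[[0,0,0,0,0,0.2,1],[0,0,0,0,0,0.4,1],[0,0,0,0,0,0.4,1]]'|grep -E "tool_pos|wrist"; python3 -m crank '[[0,0,0,0,0,0.2,1],[0,0,0,0,0,0.4,1],[0,0,0,0,0,0.4,1]]'|grep -E "tool_pos|wrist"
```

```text
tool_pos: [470.0, 20.5, 13.6]
wrist_force: [-0.1, 0.3, -0.2]
grasp_force: 0.0
tool_pos: [470.2, 20.3, 7.9]
wrist_force: [0.2, -0.1, -0.2]
tool_pos: [470.1, 20.4, 3.8]
wrist_force: [0.7, -0.0, 0.0]
tool_pos: [470.0, 20.4, -0.2]
wrist_force: [0.3, 0.2, -0.5]
```

```bash
python3 -m crank '[[0,0,0,0,0,0.2,1],[0,0,0,0,0,0.3,1],[0,0,0,0,0,0.3,1]]'|grep -E "tool_pos|wrist"
python3 - <<'E'
from h import *
g=eyes.grab_frame("scene")
p=proj(g,[470,20.4,-3]);u,v=int(p[0]),int(p[1]);print(p,(p-[u-28,v-35])*12)
c=g["image"][v-35:v+15,u-28:u+32].astype(float);c=np.clip(255*(c/255)**.6,0,255).astype(np.uint8)
cv2.imwrite("pics/g7.png",cv2.resize(c,(720,600),interpolation=2))
E
```

```text
tool_pos: [470.2, 20.4, -3.1]
wrist_force: [0.2, 0.2, -0.1]
[249.74107564 193.2440701 ] [344.89290772 422.92884125]
```

View pics/g7.png

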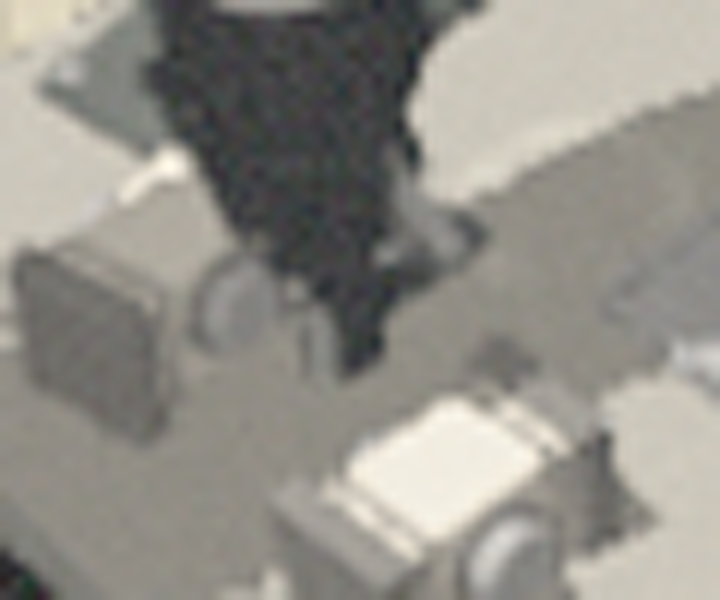

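```bash
for i in 1; do python3 -m crank '[[0,0,0,0,0,0.2,1],[0,0,0,0,0,0.4,1],[0,0,0,0,0,0.4,1]]'|grep -E "tool_pos|wrist";python3 -m crank '[[0,0,0,0,0,0.2,1],[0,0,0,0,0,0.4,1],[0,0,0,0,0,0.4,1]]'|grep -E "tool_pos|wrist"; done
```

```text
tool_pos: [470.0, 20.4, -7.2]
wrist_force: [-0.3, -0.6, -0.1]
tool_pos: [470.1, 20.4, -11.2]
wrist_force: [-0.9, 0.3, 0.4]
```

```bash
python3 -m crank '[[0,0,0,0,0,0.1,1],[0,0,0,0,0,0.2,1],[0,0,0,0,0,0.2,1]]'|grep -E "tool_pos|wrist"
```

```text
tool_pos: [470.2, 20.4, -13.0]
wrist_force: [-0.2, 1.6, 0.2]
```

```bash
python3 -m crank '[[0,0,0,0,0,0.1,1],[0,0,0,0,0,0.2,1],[0,0,0,0,0,0.2,1]]'|grep -E "tool_pos|wrist"
```

```text
tool_pos: [470.2, 20.4, -15.0]
wrist_force: [-0.5, 0.6, -0.2]
```

```bash
python3 -m crank '[[0,0,0,0,0,0.1,1],[0,0,0,0,0,0.2,1],[0,0,0,0,0,0.2,1]]'|grep -E "tool_pos|wrist"
```

```text
tool_pos: [470.1, 20.4, -17.1]
wrist_force: [0.1, 0.1, -1.1]
```

```bash
python3 -m crank '[[0,0,0,0,0,0.1,1],[0,0,0,0,0,0.2,1],[0,0,0,0,0,0.2,1]]'|grep -E "tool_pos|wrist"
```

```text
tool_pos: [470.2, 20.4, -19.1]
wrist_force: [-0.1, -0.2, -0.0]
```

```bash
python3 -m crank '[[0,0,0,0,0,0.1,1],[0,0,0,0,0,0.2,1],[0,0,0,0,0,0.2,1]]'|grep -E "tool_pos|wrist"
```

```text
tool_pos: [470.2, 20.4, -21.1]
wrist_force: [0.4, -0.3, -0.1]
```

```bash
python3 -m crank '[[0,0,0,0,0,0.1,1],[0,0,0,0,0,0.2,1],[0,0,0,0,0,0.2,1]]'|grep -E "tool_pos|wrist"
```

```text
tool_pos: [470.2, 20.4, -23.1]
wrist_force: [-0.3, 0.8, 0.5]
```

```bash
python3 -m crank '[[0,0,0,0,0,0.1,1],[0,0,0,0,0,0.2,1],[0,0,0,0,0,0.2,1]]'|grep -E "tool_pos|wrist"
```

```text
tool_pos: [470.2, 20.4, -25.1]
wrist_force: [-0.5, 0.0, -0.4]
```

```bash
python3 -m crank '[[0,0,0,0,0,0.1,1],[0,0,0,0,0,0.2,1],[0,0,0,0,0,0.2,1]]'|grep -E "tool_pos|wrist"
```

```text
tool_pos: [470.2, 20.4, -27.1]
wrist_force: [0.6, -0.6, 0.1]
```

```bash
python3 -m crank '[[0,0,0,0,0,0.1,1],[0,0,0,0,0,0.2,1],[0,0,0,0,0,0.2,1]]'|grep -E "tool_pos|wrist"
```

```text
tool_pos: [470.2, 20.4, -29.0]
wrist_force: [-0.1, 1.0, 0.8]
```

```bash
python3 -m crank '[[0,0,0,0,0,0.1,1],[0,0,0,0,0,0.2,1],[0,0,0,0,0,0.2,1]]'|grep -E "tool_pos|wrist"
```

```text
tool_pos: [470.2, 20.4, -31.0]
wrist_force: [0.0, 0.0, 0.2]
```

```bash
python3 -m crank '[[0,0,0,0,0,0.1,1],[0,0,0,0,0,0.2,1],[0,0,0,0,0,0.2,1]]'|grep -E "tool_pos|wrist"
```

```text
tool_pos: [470.4, 20.3, -32.2]
wrist_force: [-2.0, 0.3, 8.6]
```

```bash
python3 -m crank '[[0,0,0,0,0,0.1,1],[0,0,0,0,0,0.2,1],[0,0,0,0,0,0.2,1]]'|grep -E "tool_pos|wrist"
```

```text
tool_pos: [470.5, 20.3, -32.3]
wrist_force: [-9.3, 0.1, 29.6]
```

```bash
python3 -m crank '[[0,0,0,0,0,0.1,1],[0,0,0,0,0,0.2,1],[0,0,0,0,0,0.2,1]]'|grep -E "tool_pos|wrist"
```

```text
tool_pos: [470.6, 20.3, -32.4]
wrist_force: [-15.1, 0.8, 49.7]
```

```bash
python3 -m crank '[[0,0,0,0,0,0.1,1],[0,0,0,0,0,0.2,1],[0,0,0,0,0,0.2,1]]'|grep -E "tool_pos|wrist"; python3 -c "
from h import *
s=env.state();print(np.round(s['joint_pos'],3),np.round(s['tau'],1))
g=eyes.grab_frame('scene')
cv2.imwrite('pics/g8.png',cv2.resize(g['image'][150:220,210:294],(720,600),interpolation=2))"
```

```text
tool_pos: [470.6, 20.3, -32.5]
wrist_force: [-22.6, 1.8, 71.5]
[-0.127  0.321 -0.575  0.673 -0.001 -0.198] [ -1.2 -12.7  16.6  -9.6   0.4  -0. ]
```

Contact is at a reported z of -32, so the real tips sit 32 mm higher than reported. I stepped too far into the bench there, so I'm backing off now. True z is the reported z + 32.

```bash
python3 -m crank '[[0,0,0,0,0,-2,1],[0,0,0,0,0,-6,1],[0,0,0,0,0,-10,1],[0,0,0,0,0,-12,0.5],[0,0,0,0,0,-12,0],[0,0,0,0,0,-12,0],[0,0,0,0,0,-12,0]]'; python3 -c "
from h import *
rows([457,-47,50],94)"
```

```text
t: 18.0
tool_pos: [469.1, 20.5, 79.7]
tool_rot: [-0.001, -0.035, 0.999, 0.0]
wrist_force: [-0.5, -0.9, -0.6]
opening: 57.7
grasp_force: 0.0
shift cm [ 1.67 -6.65  2.97] turn [[0.0, -0.1, 0.0], [0.2, 0.1, -180.0]] j6 -0.2 axes x,y [-0.998 -0.07   0.002] [-0.07   0.998  0.001]
```

```bash
python3 -m crank '[[0,0,0,1.6,-3,0,0],[0,0,0,1.6,-6.6,0,0],[0,0,0,1.6,-6.6,0,0],[0,0,0,1.6,-6.6,4,0],[0,0,0,1.6,-6.6,8,0],[0,0,0,1.6,-6.6,10.3,0],[0,0,0,1.6,-6.6,10.3,0],[0,0,0,1.6,-6.6,10.3,0]]';python3 -m crank '[[0,0,0,0,0,0,0.15],[0,0,0,0,0,0,0.25],[0,0,0,0,0,0,0.4],[0,0,0,0,0,0,0.4],[0,0,0,0,0,0,0.4],[0,0,0,0,0,0,0.4]]' 50
```

```text
t: 18.8
tool_pos: [458.0, -46.0, -22.6]
tool_rot: [-0.001, -0.035, 0.999, 0.001]
wrist_force: [0.7, -0.8, 0.0]
opening: 85.1
grasp_force: 0.0
t: 19.4
tool_pos: [460.4, -46.7, -20.1]
tool_rot: [0.002, -0.035, 0.999, -0.0]
wrist_force: [-1.3, 0.1, 7.0]
opening: 60.7
grasp_force: 52.9
```

Gripped the buttons (60.7 mm, 53 N). Lifting.

```bash
python3 -m crank '[[0,0,0,0,0,-2,0.5],[0,0,0,0,0,-5,0.5],[0,0,0,0,0,-9,0.5],[0,0,0,0,0,-12,0.5],[0,0,0,0,0,-12,0.5],[0,0,0,0,0,-12,0.5],[0,0,0,0,0,-12,0.5],[0,0,0,0,0,-12,0.5]]' 60;python3 -m crank '[[0,0,0,0,0,0,0.5],[0,0,0,0,0,0,0.5],[0,0,0,0,0,0,0.5],[0,0,0,0,0,0,0.5],[0,0,0,0,0,0,0.5],[0,0,0,0,0,0,0.5],[0,0,0,0,0,0,0.5],[0,0,0,0,0,0,0.5]]'
python3 - <<'E'
from h import *
rows([619,-155,90],2)
g=eyes.grab_frame("scene");f=eyes.grab_frame("top")
c=g["image"][140:210,210:294].astype(float);c=np.clip(255*(c/255)**.6,0,255).astype(np.uint8)
cv2.imwrite("pics/g9.png",cv2.resize(c,(720,600),interpolation=2))
E
```

```text
t: 20.2
tool_pos: [457.5, -46.2, 96.6]
tool_rot: [-0.002, -0.035, 0.999, 0.001]
wrist_force: [-0.4, -0.9, -2.0]
opening: 60.1
grasp_force: 72.6
t: 21.0
tool_pos: [459.0, -46.6, 98.1]
tool_rot: [0.0, -0.035, 0.999, 0.0]
wrist_force: [1.3, -0.4, -3.0]
opening: 59.8
grasp_force: 72.6
shift cm [-15.2  -11.93   0.81] turn [[0.0, 0.0, 92.0], [-0.0, 0.0, -88.0]] j6 -0.35 axes x,y [-0.998 -0.07  -0.   ] [-0.07   0.998  0.   ]
```

View pics/g9.png

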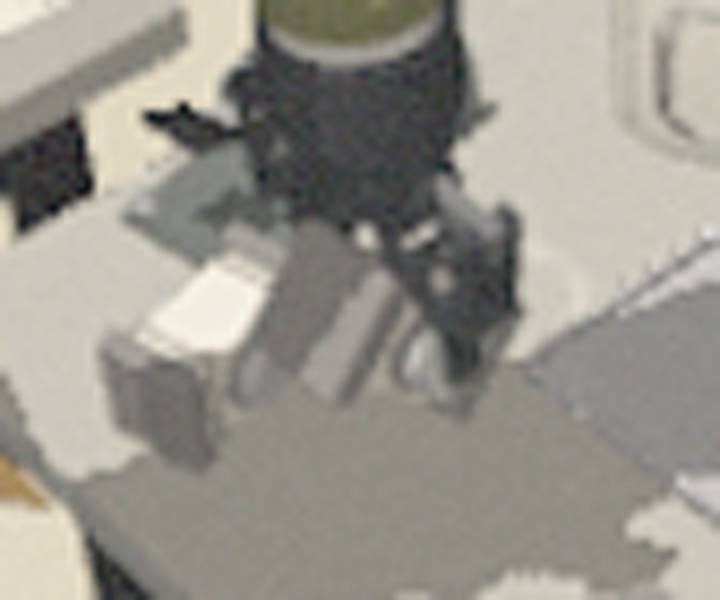

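The float is swinging with its +x end down, but at 1.4 s it is still tilted. I'll wait, then measure the tilt numerically.

```bash
python3 -m crank '[[0,0,0,0,0,0,0.5],[0,0,0,0,0,0,0.5],[0,0,0,0,0,0,0.5],[0,0,0,0,0,0,0.5],[0,0,0,0,0,0,0.5],[0,0,0,0,0,0,0.5],[0,0,0,0,0,0,0.5],[0,0,0,0,0,0,0.5]]';python3 -m crank '[[0,0,0,0,0,0,0.5],[0,0,0,0,0,0,0.5],[0,0,0,0,0,0,0.5],[0,0,0,0,0,0,0.5],[0,0,0,0,0,0,0.5],[0,0,0,0,0,0,0.5],[0,0,0,0,0,0,0.5],[0,0,0,0,0,0,0.5]]'
cat >> h.py <<'E'
def held(P,yaw):
    """fit pitch of the held float at pivot P: IoU over pitch, small image shift allowed"""
    g=eyes.grab_frame("scene");u=proj(g,P);best=None
    c=[r for r in finder.trace(g,"float_1") if np.hypot(*(np.array(r["bbox"][:2])-u))<18]
    if not c: print("none near",u);return
    c=min(c,key=lambda r:np.hypot(*(np.array(r["bbox"][:2])-u)));m=c["pixels"].astype(np.float32)
    print("mask",np.round(c["bbox"]),"exp",np.round(u),c["confidence"])
    for pit in range(-90,91,15):
        A=(R.from_euler('z',yaw,degrees=True)*R.from_euler('y',pit,degrees=True)).as_matrix()
        for dx in range(-4,17,4):
            for dy in range(-12,13,4):
              Q=np.array(P)+[dx-6,dy,0]
              B=[Q+pts(90,50,-27,27,np.zeros(3),0)@A.T,Q+pts(24,62,-13,13,np.zeros(3),0)@A.T]
              s=np.zeros((400,640),np.uint8)
              for b in B: cv2.fillConvexPoly(s,cv2.convexHull(np.round(16*np.array([proj(g,p) for p in b])).astype(np.int32)),1,shift=4)
              # occluded parts cost less: 0.4
              e=(m*(1-s)).sum()+.4*(s*(1-m)).sum()
              if best is None or pit not in best or e<best[pit]: best={**(best or {}),pit:e}
    print("pitch (+ = +x end down):",{k:int(v) for k,v in best.items()})
E
python3 - <<'E'
from h import *
held([459,-46,146],4)
g=eyes.grab_frame("scene")
c=g["image"][140:210,210:294].astype(float);c=np.clip(255*(c/255)**.6,0,255).astype(np.uint8)
cv2.imwrite("pics/g10.png",cv2.resize(c,(720,600),interpolation=2))
E
```

```text
t: 21.9
tool_pos: [459.0, -46.6, 98.1]
tool_rot: [-0.0, -0.035, 0.999, 0.0]
wrist_force: [0.1, -0.4, -2.7]
opening: 59.6
grasp_force: 72.6
t: 22.7
tool_pos: [458.9, -46.6, 98.1]
tool_rot: [0.0, -0.035, 0.999, 0.0]
wrist_force: [-0.1, -0.0, -3.5]
opening: 60.0
grasp_force: 72.6
mask [254. 178.  29.  18.] exp [255. 175.] 0.65
pitch (+ = +x end down): {-90: 169, -75: 188, -60: 198, -45: 192, -30: 179, -15: 195, 0: 196, 15: 172, 30: 137, 45: 107, 60: 99, 75: 136, 90: 169}
```

It is stuck at about 50° with the +x end down: its rising corner touches the gripper body, which needs about 2 mm more room. I'll lay it back down, dragging backwards over free bench, and regrip about 5 mm nearer the tips.

```bash
python3 -m crank '[[0,0,0,-3.5,0,0,0.5],[0,0,0,-3.5,0,4,0.5],[0,0,0,-3.5,0,8.5,0.5],[0,0,0,-3,0,9.5,0.5],[0,0,0,-2.2,0,10.2,0.5],[0,0,0,-1.2,0,10.8,0.5],[0,0,0,-0.2,0,11.5,0.5],[0,0,0,0,0,11.7,0.5]]';python3 -m crank '[[0,0,0,0.3,0,0.1,0.5],[0,0,0,0.6,0,0.1,0.5],[0,0,0,0.6,0,0.1,0.5]]'
python3 - <<'E'
from h import *
held([459,-46,29],4)
E
```

```text
t: 23.65
tool_pos: [457.3, -46.4, -18.8]
tool_rot: [-0.001, -0.035, 0.999, 0.0]
wrist_force: [-1.0, 0.3, -1.4]
opening: 60.1
grasp_force: 73.1
t: 23.95
tool_pos: [453.0, -47.2, -19.5]
tool_rot: [0.0, -0.035, 0.999, -0.0]
wrist_force: [-1.0, -0.4, -1.2]
opening: 60.2
grasp_force: 73.1
mask [251. 206.  21.  21.] exp [258. 199.] 0.87
pitch (+ = +x end down): {-90: 173, -75: 149, -60: 144, -45: 140, -30: 143, -15: 141, 0: 139, 15: 139, 30: 150, 45: 169, 60: 205, 75: 205, 90: 173}
```

```bash
python3 -m crank '[[0,0,0,0,0,0,0.3],[0,0,0,0,0,0,0.1],[0,0,0,0,0,0,0.1],[0,0,0,0,0,-0.6,0.1],[0,0,0,0,0,-0.6,0.1],[0,0,0,0,0,-0.6,0.25],[0,0,0,0,0,-0.6,0.4],[0,0,0,0,0,-0.6,0.4]]' 60;python3 -m crank '[[0,0,0,0,0,0,0.4],[0,0,0,0,0,0,0.4],[0,0,0,0,0,0,0.5],[0,0,0,0,0,0,0.5]]'
```

```text
t: 24.85
tool_pos: [453.5, -47.1, -12.9]
tool_rot: [0.001, -0.035, 0.999, -0.0]
wrist_force: [-2.3, 0.1, 11.0]
opening: 59.6
grasp_force: 62.7
t: 25.25
tool_pos: [453.5, -47.1, -12.9]
tool_rot: [0.001, -0.035, 0.999, -0.0]
wrist_force: [-2.3, 0.1, 10.3]
opening: 59.8
grasp_force: 62.7
```

```bash
python3 -m crank '[[0,0,0,0,0,-2,0.5],[0,0,0,0,0,-5,0.5],[0,0,0,0,0,-9,0.5],[0,0,0,0,0,-12,0.5],[0,0,0,0,0,-12,0.5],[0,0,0,0,0,-12,0.5],[0,0,0,0,0,-12,0.5],[0,0,0,0,0,-12,0.5]]' 60;python3 -m crank '[[0,0,0,0,0,0,0.5],[0,0,0,0,0,0,0.5],[0,0,0,0,0,0,0.5],[0,0,0,0,0,0,0.5],[0,0,0,0,0,0,0.5],[0,0,0,0,0,0,0.5],[0,0,0,0,0,0,0.5],[0,0,0,0,0,0,0.5]]'
python3 - <<'E'
from h import *
held([454,-46,146],4)
rows([619,-157,110],2)
E
```

```text
t: 26.05
tool_pos: [451.5, -46.6, 104.3]
tool_rot: [-0.002, -0.035, 0.999, 0.001]
wrist_force: [0.4, -0.0, -3.9]
opening: 59.5
grasp_force: 69.6
t: 26.85
tool_pos: [453.0, -47.0, 106.1]
tool_rot: [0.0, -0.035, 0.999, 0.0]
wrist_force: [0.4, -0.6, -2.6]
opening: 59.8
grasp_force: 69.6
mask [252. 182.  26.  27.] exp [254. 176.] 0.6
pitch (+ = +x end down): {-90: 122, -75: 149, -60: 171, -45: 177, -30: 177, -15: 200, 0: 211, 15: 204, 30: 178, 45: 147, 60: 134, 75: 110, 90: 122}
shift cm [-15.79 -12.13  -0.39] turn [[0.0, 0.0, 92.0], [-0.0, 0.0, -88.0]] j6 -0.35 axes x,y [-0.998 -0.07  -0.   ] [-0.07   0.998  0.   ]
```

```bash
python3 -m crank '[[0,0,8,-1.5,-0.7,-1,0.5],[0,0,16,-4,-2,-1,0.5],[0,0,24,-7,-3.4,-1,0.5],[0,0,32,-10,-4.8,-1,0.5],[0,0,40,-13,-6.2,-1,0.5],[0,0,48,-15,-7.2,-1,0.5],[0,0,56,-16,-7.7,-1,0.5],[0,0,64,-16,-7.7,-1,0.5]]' ;python3 -m crank '[[0,0,8,0,0,0,0.5],[0,0,16,0,0,0,0.5],[0,0,24,0,0,0,0.5],[0,0,28,0,0,0,0.5],[0,0,28,0,0,0,0.5],[0,0,28,0,0,0,0.5],[0,0,28,0,0,0,0.5],[0,0,28,0,0,0,0.5]]'
python3 - <<'E'
from h import *
rows([618,-113,20],2.4)
held([618,-113,155],92)
E
```

```text
t: 27.75
tool_pos: [619.6, -113.6, 115.3]
tool_rot: [0.0, 0.503, 0.865, 0.0]
wrist_force: [-1.2, 0.5, -2.2]
opening: 59.8
grasp_force: 69.5
t: 28.55
tool_pos: [618.0, -112.6, 116.0]
tool_rot: [-0.0, 0.694, 0.72, 0.0]
wrist_force: [-0.4, -0.6, -2.7]
opening: 59.7
grasp_force: 69.5
shift cm [-0.04 -0.    9.6 ] turn [[0.0, -0.0, -0.3], [-0.0, -0.0, 179.7]] j6 1.23 axes x,y [-0.036  0.999  0.   ] [0.999 0.036 0.   ]
mask [305. 162.  20.  30.] exp [305. 161.] 0.9
pitch (+ = +x end down): {-90: 110, -75: 131, -60: 142, -45: 144, -30: 157, -15: 174, 0: 180, 15: 176, 30: 156, 45: 130, 60: 102, 75: 94, 90: 110}
```

```bash
python3 -m crank '[[0,0,0,0,0,3,0.5],[0,0,0,0,0,6,0.5],[0,0,0,0,0,8.5,0.5],[0,0,0,0,0,9.4,0.5],[0,0,0,0,0,9.4,0.5],[0,0,0,0,0,9.4,0.5],[0,0,0,0,0,9.4,0.5],[0,0,0,0,0,9.4,0.5]]' ;python3 -m crank '[[0,0,0,0,0,0,0.5],[0,0,0,0,0,0,0.5],[0,0,0,0,0,0,0.5],[0,0,0,0,0,0,0.5],[0,0,0,0,0,0,0.5],[0,0,0,0,0,0.4,0.5],[0,0,0,0,0,0.6,0.5],[0,0,0,0,0,0.6,0.5]]'|grep -E "pos|wrist"; python3 -m crank '[[0,0,0,0,0,0.15,0.5],[0,0,0,0,0,0.3,0.5],[0,0,0,0,0,0.3,0.5]]'|grep -E "pos|wrist"
```

```text
t: 29.45
tool_pos: [619.2, -113.0, 23.7]
tool_rot: [0.001, 0.694, 0.719, 0.001]
wrist_force: [1.2, 0.2, -2.9]
opening: 59.9
grasp_force: 69.6
tool_pos: [617.4, -112.4, 15.4]
wrist_force: [-0.5, 0.5, -3.9]
tool_pos: [617.8, -112.5, 12.8]
wrist_force: [0.6, -0.2, -3.0]
```

```bash
python3 -m crank '[[0,0,0,0,0,0.15,0.5],[0,0,0,0,0,0.3,0.5],[0,0,0,0,0,0.3,0.5]]'|grep -E "pos|wrist"
```

```text
tool_pos: [618.0, -112.7, 9.9]
wrist_force: [-0.4, -0.3, -2.4]
```

```bash
python3 -m crank '[[0,0,0,0,0,0.1,0.5],[0,0,0,0,0,0.2,0.5],[0,0,0,0,0,0.2,0.5]]'|grep -E "pos|wrist"
```

```text
tool_pos: [618.2, -112.9, 9.4]
wrist_force: [-3.9, -0.9, 5.2]
```

```bash
python3 -m crank '[[0,0,0,0,0,0,0.5],[0,0,0,0,0,0,0.5]]'|grep -E "pos|wrist"
```

```text
tool_pos: [618.2, -112.9, 9.4]
wrist_force: [-2.4, 0.5, 4.9]
```

Contact at z≈9.4, as predicted. Releasing and backing up.

```bash
python3 -m crank '[[0,0,0,0,0,0,0.25],[0,0,0,0,0,0,0.15],[0,0,0,0,0,0,0.05],[0,0,0,0,0,0,0],[0,0,0,0,0,0,0],[0,0,0,0,0,-2,0],[0,0,0,0,0,-6,0],[0,0,0,0,0,-10,0]]' ;python3 -m crank '[[0,0,-8,0,-5,0,0],[0,0,-16,0,-10,0,0],[0,0,-24,-6,-15,0,0],[0,0,-32,-6,-16,0,0],[0,0,-40,-6,-16,0,0],[0,0,-48,-6,-16,0,0],[0,0,-56,-6,-16,0,0],[0,0,-64,-6,-16,0,0]]'
python3 - <<'E'
from h import *
f=eyes.grab_frame("top");g=eyes.grab_frame("scene")
for r in floats([f]):print(np.round(r,2).tolist())
for h in(f,g):
    for r in finder.trace(h,"float_1"): print(np.round(r["bbox"]),round(r["confidence"],2))
    P=[[618+dx,-113+dy,z] for dx in(-25,25) for dy in(-27,27) for z in(4,94)];q=np.array([proj(h,p) for p in P]);print("stand exp",q.min(0).round(),q.max(0).round())
rows([452,-176,70],99)
E
```

```text
t: 32.15
tool_pos: [617.0, -112.3, 108.1]
tool_rot: [-0.001, 0.695, 0.719, -0.001]
wrist_force: [0.6, -0.3, -0.1]
opening: 85.5
grasp_force: 0.0
t: 32.95
tool_pos: [460.1, -178.4, 108.2]
tool_rot: [0.0, 0.205, 0.979, 0.0]
wrist_force: [0.6, 0.6, -0.1]
opening: 85.5
grasp_force: 0.0
[457.64, 90.66, 12.62, 0.1, 1.0]
[612.91, -103.07, 0.64, 0.51, 1.0]
[453.55, -301.48, 15.16, 0.07, 1.0]
[210. 245.  29.  41.] 0.93
[283. 185.  22.  26.] 0.91
[356. 246.  26.  36.] 0.77
[468. 213.  41.  31.] 0.68
stand exp [272. 173.] [296. 194.]
[282. 226.  32.  26.] 0.92
[306. 184.  20.  28.] 0.78
[235. 154.  16.  10.] 0.72
[308. 248.  22.  38.] 0.66
[236. 184.  27.  31.] 0.65
[399. 295.  34.  35.] 0.56
stand exp [294. 167.] [316. 199.]
shift cm [ 0.84 -0.14  3.81] turn [[0.0, 0.0, -33.1], [0.0, -0.0, 146.9]] j6 -0.11 axes x,y [-0.913  0.409 -0.   ] [0.409 0.913 0.   ]
```

Float 2's boxes match the standing prediction in both views. Next float 3.

```bash
python3 -m crank '[[0,0,-8,0.8,0,1,0],[0,0,-16,0.8,0,2,0],[0,0,-24,0.8,0,3,0],[0,0,-32,0.8,0,3,0],[0,0,-34,0.8,0,3,0],[0,0,-34,0.8,0,3,0],[0,0,-34,0.8,0,3,0]]';python3 -c "
from h import *
rows([453,-175,-14],98)"
```

```text
t: 33.9
tool_pos: [452.9, -174.9, 78.1]
tool_rot: [0.0, -0.086, 0.996, 0.0]
wrist_force: [0.9, -0.1, -0.0]
opening: 85.4
grasp_force: 0.0
shift cm [-0.   -0.01  9.21] turn [[0.0, 0.0, 1.9], [-0.0, 0.0, -178.1]] j6 -0.71 axes x,y [-0.985 -0.172 -0.   ] [-0.172  0.985  0.   ]
```

```bash
python3 -m crank '[[0,0,1,0,0,4,0],[0,0,1,0,0,7,0],[0,0,1,0,0,9.2,0],[0,0,1,0,0,9.2,0],[0,0,1,0,0,9.2,0.15],[0,0,1,0,0,9.2,0.25],[0,0,1,0,0,9.2,0.4],[0,0,1,0,0,9.2,0.4]]' 60;python3 -m crank '[[0,0,0,0,0,0,0.4],[0,0,0,0,0,0,0.5],[0,0,0,0,0,0,0.5]]'
```

```text
t: 34.7
tool_pos: [454.4, -176.1, -11.5]
tool_rot: [0.001, -0.079, 0.997, -0.001]
wrist_force: [-2.2, -1.5, 8.2]
opening: 60.1
grasp_force: 63.4
t: 35.0
tool_pos: [454.3, -176.0, -11.5]
tool_rot: [0.001, -0.079, 0.997, -0.001]
wrist_force: [-2.2, 1.1, 8.6]
opening: 59.8
grasp_force: 63.4
```

```bash
python3 -m crank '[[0,0,0,0,0,-2,0.5],[0,0,0,0,0,-5,0.5],[0,0,0,0,0,-9,0.5],[0,0,0,0,0,-13,0.5],[0,0,0,0,0,-13,0.5],[0,0,0,0,0,-13,0.5],[0,0,0,0,0,-13,0.5],[0,0,0,0,0,-13,0.5]]' 60;python3 -m crank '[[0,0,0,0,0,0,0.5],[0,0,0,0,0,0,0.5],[0,0,0,0,0,0,0.5],[0,0,0,0,0,0,0.5],[0,0,0,0,0,0,0.5],[0,0,0,0,0,0,0.5],[0,0,0,0,0,0,0.5],[0,0,0,0,0,0,0.5]]'|grep opening
python3 - <<'E'
from h import *
held([454,-176,156],8)
rows([622,-193,120],2.4)
E
```

```text
t: 35.8
tool_pos: [451.6, -174.2, 114.6]
tool_rot: [-0.001, -0.079, 0.997, 0.001]
wrist_force: [0.0, -0.3, -3.5]
opening: 59.8
grasp_force: 68.8
opening: 59.5
mask [281. 200.  23.  31.] exp [279. 196.] 0.56
pitch (+ = +x end down): {-90: 99, -75: 123, -60: 143, -45: 154, -30: 150, -15: 181, 0: 191, 15: 185, 30: 157, 45: 140, 60: 138, 75: 96, 90: 99}
shift cm [-16.42  -4.43  -0.39] turn [[0.0, 0.0, 96.6], [-0.0, 0.0, -83.4]] j6 -0.69 axes x,y [-0.988 -0.157 -0.   ] [-0.157  0.988  0.   ]
```

```bash
python3 -m crank '[[0,0,8,-1.5,-0.4,0,0.5],[0,0,16,-4,-1.1,0,0.5],[0,0,24,-7,-1.9,0,0.5],[0,0,32,-10,-2.7,0,0.5],[0,0,40,-13,-3.5,0,0.5],[0,0,48,-15,-4.1,0,0.5],[0,0,56,-16.4,-4.4,0,0.5],[0,0,64,-16.4,-4.4,0,0.5]]' |grep opening;python3 -m crank '[[0,0,8,0,0,0,0.5],[0,0,16,0,0,0,0.5],[0,0,24,0,0,0,0.5],[0,0,32,0,0,0,0.5],[0,0,32,0,0,0,0.5],[0,0,32,0,0,0,0.5],[0,0,32,0,0,0,0.5],[0,0,32,0,0,0,0.5]]'
python3 - <<'E'
from h import *
rows([622,-193,24],2.4)
held([622,-193,155],92)
E
```

```text
opening: 59.5
t: 38.3
tool_pos: [621.8, -192.7, 116.0]
tool_rot: [-0.0, 0.688, 0.726, 0.0]
wrist_force: [-0.0, -0.1, -2.3]
opening: 59.7
grasp_force: 68.8
shift cm [-0.03  0.02  9.2 ] turn [[0.0, -0.0, 0.7], [0.0, 0.0, -179.3]] j6 1.09 axes x,y [-0.054  0.999  0.   ] [0.999 0.054 0.   ]
mask [324. 180.  18.  25.] exp [322. 173.] 0.56
pitch (+ = +x end down): {-90: 126, -75: 143, -60: 148, -45: 146, -30: 149, -15: 174, 0: 181, 15: 178, 30: 162, 45: 135, 60: 116, 75: 104, 90: 126}
```

```bash
python3 -m crank '[[0,0,0,0,0,3,0.5],[0,0,0,0,0,6,0.5],[0,0,0,0,0,8.5,0.5],[0,0,0,0,0,9.3,0.5],[0,0,0,0,0,9.3,0.5],[0,0,0,0,0,9.3,0.5],[0,0,0,0,0,9.3,0.5],[0,0,0,0,0,9.3,0.5]]' |grep opening;python3 -m crank '[[0,0,0,0,0,0,0.5],[0,0,0,0,0,0,0.5],[0,0,0,0,0,0,0.5],[0,0,0,0,0,0,0.5],[0,0,0,0,0,0,0.5],[0,0,0,0,0,0.5,0.5],[0,0,0,0,0,0.9,0.5],[0,0,0,0,0,0.9,0.5]]'|grep -E "pos|wrist"; python3 -m crank '[[0,0,0,0,0,0.1,0.5],[0,0,0,0,0,0.2,0.5],[0,0,0,0,0,0.2,0.5]]'|grep -E "pos|wrist"
```

```text
opening: 59.6
tool_pos: [620.9, -192.3, 12.9]
wrist_force: [-0.1, -0.4, -2.5]
tool_pos: [621.7, -192.7, 12.0]
wrist_force: [0.7, 0.7, -1.8]
```

```bash
python3 -m crank '[[0,0,0,0,0,0.1,0.5],[0,0,0,0,0,0.2,0.5],[0,0,0,0,0,0.2,0.5]]'|grep -E "pos|wrist"
```

```text
tool_pos: [622.1, -193.0, 10.8]
wrist_force: [-0.1, -0.8, 1.5]
```

```bash
python3 -m crank '[[0,0,0,0,0,0.05,0.5],[0,0,0,0,0,0.1,0.5],[0,0,0,0,0,0.1,0.5]]'|grep -E "pos|wrist"
```

```text
tool_pos: [622.2, -193.0, 10.7]
wrist_force: [-1.5, 0.6, 7.4]
```

```bash
python3 -m crank '[[0,0,0,0,0,0,0.25],[0,0,0,0,0,0,0.15],[0,0,0,0,0,0,0.05],[0,0,0,0,0,0,0],[0,0,0,0,0,0,0],[0,0,0,0,0,-2,0],[0,0,0,0,0,-6,0],[0,0,0,0,0,-10,0]]' |grep opening;python3 -m crank '[[0,0,-8,0,-5,0,0],[0,0,-16,0,-10,0,0],[0,0,-24,-5,-15,0,0],[0,0,-32,-8,-17.4,0,0],[0,0,-40,-9.9,-17.4,0,0],[0,0,-48,-9.9,-17.4,0,0],[0,0,-56,-9.9,-17.4,0,0],[0,0,-64,-9.9,-17.4,0,0]]' ;python3 -m crank '[[0,0,-8,0,0,0,0],[0,0,-16,0,0,0,0],[0,0,-24,0,0,0,0],[0,0,-32,0,0,0,0],[0,0,-37,0,0,0,0],[0,0,-37,0,0,0,0]]'
cat > chk.py <<'E'
from h import *
import sys
f=eyes.grab_frame("top");g=eyes.grab_frame("scene")
for r in floats([f]):print(np.round(r,2).tolist())
for h in(f,g):
    print([np.round(r["bbox"]).astype(int).tolist()+[round(r["confidence"],2)] for r in finder.trace(h,"float_1")])
    for x,y in ((615,-33),(618,-113),(622,-193),(625,-273)):
        P=[[x+dx,y+dy,z] for dx in(-25,25) for dy in(-27,27) for z in(4,94)];q=np.array([proj(h,p) for p in P]);a,b=q.min(0),q.max(0);print("exp",*((a+b)/2).round(),*(b-a).round(),end="; ")
    print()
E
python3 chk.py; python3 -c "
from h import *
rows([454,-301,-13],104)"
```

```text
opening: 85.3
t: 42.5
tool_pos: [452.9, -301.3, 109.1]
tool_rot: [0.0, 0.197, 0.98, 0.0]
wrist_force: [0.1, -0.1, 1.0]
opening: 85.7
grasp_force: 0.0
t: 43.1
tool_pos: [453.2, -300.7, 109.1]
tool_rot: [0.0, -0.122, 0.993, 0.0]
wrist_force: [0.7, 0.2, 0.4]
opening: 85.5
grasp_force: 0.0
[456.89, 88.71, 13.93, 0.21, 1.0]
[611.71, -104.66, 4.9, 0.63, 1.0]
[616.51, -190.34, 6.8, 0.58, 1.0]
[491.5, -286.22, -0.64, 3.58, 1.0]
[[469, 211, 42, 27, 0.82], [313, 185, 25, 24, 0.81], [285, 185, 19, 21, 0.81], [211, 246, 28, 36, 0.58], [354, 237, 19, 13, 0.52]]
exp 254.0 184.0 25.0 21.0; exp 284.0 183.0 23.0 21.0; exp 314.0 182.0 21.0 21.0; exp 345.0 180.0 22.0 21.0; 
[[236, 183, 25, 34, 0.91], [324, 194, 15, 26, 0.83], [397, 294, 32, 35, 0.7], [308, 247, 23, 35, 0.63], [336, 175, 18, 29, 0.37]]
exp 289.0 171.0 21.0 32.0; exp 305.0 183.0 21.0 33.0; exp 322.0 195.0 22.0 33.0; exp 339.0 207.0 23.0 34.0; 
shift cm [-0.07 -0.05 12.21] turn [[0.0, 0.0, -0.0], [0.0, -0.0, 180.0]] j6 -0.98 axes x,y [-0.97  -0.241 -0.   ] [-0.241  0.97   0.   ]
```

Both stand in the top view and float 4 has not moved. Gripping float 4.

```bash
python3 -m crank '[[0,0,0,0,0,5,0],[0,0,0,0,0,9,0],[0,0,0,0,0,12.2,0],[0,0,0,0,0,12.2,0],[0,0,0,0,0,12.2,0],[0,0,0,0,0,12.2,0.15],[0,0,0,0,0,12.2,0.25],[0,0,0,0,0,12.2,0.4]]' 60;python3 -m crank '[[0,0,0,0,0,0,0.4],[0,0,0,0,0,0,0.4],[0,0,0,0,0,0,0.5],[0,0,0,0,0,0,0.5]]'
```

```text
t: 44.15
tool_pos: [455.1, -302.8, -9.6]
tool_rot: [0.002, -0.122, 0.993, -0.002]
wrist_force: [-0.5, -0.3, 8.2]
opening: 59.6
grasp_force: 62.9
t: 44.55
tool_pos: [455.2, -302.9, -9.7]
tool_rot: [0.002, -0.122, 0.993, -0.002]
wrist_force: [-1.2, -0.4, 10.3]
opening: 59.7
grasp_force: 63.4
```

```bash
python3 -m crank '[[0,0,0,0,0,-2,0.5],[0,0,0,0,0,-5,0.5],[0,0,0,0,0,-9,0.5],[0,0,0,0,0,-13,0.5],[0,0,0,0,0,-13,0.5],[0,0,0,0,0,-13,0.5],[0,0,0,0,0,-13,0.5],[0,0,0,0,0,-13,0.5]]' 60;python3 -m crank '[[0,0,0,0,0,0,0.5],[0,0,0,0,0,0,0.5],[0,0,0,0,0,0,0.5],[0,0,0,0,0,0,0.5],[0,0,0,0,0,0,0.5],[0,0,0,0,0,0,0.5],[0,0,0,0,0,0,0.5],[0,0,0,0,0,0,0.5]]'|grep opening
python3 - <<'E'
from h import *
held([454,-302,156],14)
rows([625,-273,120],2.4)
E
```

```text
t: 45.35
tool_pos: [452.0, -299.7, 115.3]
tool_rot: [-0.001, -0.122, 0.993, 0.001]
wrist_force: [-0.4, -0.2, -3.7]
opening: 59.5
grasp_force: 69.2
opening: 59.4
mask [305. 224.  18.  31.] exp [306. 219.] 0.95
pitch (+ = +x end down): {-90: 121, -75: 142, -60: 150, -45: 147, -30: 145, -15: 171, 0: 182, 15: 176, 30: 152, 45: 130, 60: 125, 75: 96, 90: 121}
shift cm [-17.34  -1.47  -0.29] turn [[0.0, 0.0, 101.6], [-0.0, 0.0, -78.4]] j6 -0.98 axes x,y [-0.97  -0.242 -0.   ] [-0.242  0.97  -0.   ]
```

```bash
python3 -m crank '[[0,0,8,-1.5,-0.1,0,0.5],[0,0,16,-4,-0.3,0,0.5],[0,0,24,-7,-0.6,0,0.5],[0,0,32,-10,-0.8,0,0.5],[0,0,40,-13,-1.1,0,0.5],[0,0,48,-16,-1.3,0,0.5],[0,0,56,-17.3,-1.5,0,0.5],[0,0,64,-17.3,-1.5,0,0.5]]' |grep opening;python3 -m crank '[[0,0,8,0,0,0,0.5],[0,0,16,0,0,0,0.5],[0,0,24,0,0,0,0.5],[0,0,32,0,0,0,0.5],[0,0,38,0,0,0,0.5],[0,0,38,0,0,0,0.5],[0,0,38,0,0,0,0.5],[0,0,38,0,0,0,0.5]]'
python3 - <<'E'
from h import *
rows([625,-273,24],2.4)
held([625,-273,155],92)
E
```

```text
opening: 59.4
t: 47.85
tool_pos: [624.7, -273.4, 117.0]
tool_rot: [-0.0, 0.694, 0.72, 0.0]
wrist_force: [0.0, -0.7, -3.1]
opening: 59.7
grasp_force: 69.2
shift cm [0.03 0.04 9.3 ] turn [[-0.0, -0.0, -0.3], [-0.0, 0.0, 179.7]] j6 1.0 axes x,y [-0.037  0.999  0.   ] [ 0.999  0.037 -0.   ]
mask [340. 190.  16.  36.] exp [340. 186.] 0.81
pitch (+ = +x end down): {-90: 119, -75: 137, -60: 160, -45: 171, -30: 171, -15: 197, 0: 210, 15: 203, 30: 177, 45: 143, 60: 120, 75: 96, 90: 119}
```

Expected contact at about -9.7 + 22 = 12.5.

```bash
python3 -m crank '[[0,0,0,0,0,3,0.5],[0,0,0,0,0,6,0.5],[0,0,0,0,0,8.5,0.5],[0,0,0,0,0,9.3,0.5],[0,0,0,0,0,9.3,0.5],[0,0,0,0,0,9.3,0.5],[0,0,0,0,0,9.3,0.5],[0,0,0,0,0,9.3,0.5]]' |grep opening;python3 -m crank '[[0,0,0,0,0,0,0.5],[0,0,0,0,0,0,0.5],[0,0,0,0,0,0,0.5],[0,0,0,0,0,0,0.5],[0,0,0,0,0,0,0.5],[0,0,0,0,0,0.5,0.5],[0,0,0,0,0,0.8,0.5],[0,0,0,0,0,0.8,0.5]]'|grep -E "pos|wrist"; python3 -m crank '[[0,0,0,0,0,0.1,0.5],[0,0,0,0,0,0.2,0.5],[0,0,0,0,0,0.2,0.5]]'|grep -E "pos|wrist"
```

```text
opening: 59.7
tool_pos: [624.1, -273.0, 15.0]
wrist_force: [0.1, 0.1, -2.8]
tool_pos: [624.6, -273.3, 13.9]
wrist_force: [-0.5, -0.1, -2.8]
```

```bash
python3 -m crank '[[0,0,0,0,0,0.1,0.5],[0,0,0,0,0,0.15,0.5],[0,0,0,0,0,0.15,0.5]]'|grep -E "pos|wrist"
```

```text
tool_pos: [624.9, -273.7, 12.8]
wrist_force: [0.4, -0.3, -1.7]
```

```bash
python3 -m crank '[[0,0,0,0,0,0.05,0.5],[0,0,0,0,0,0.1,0.5],[0,0,0,0,0,0.1,0.5]]'|grep -E "pos|wrist"
```

```text
tool_pos: [625.0, -273.7, 12.6]
wrist_force: [-1.4, -0.9, 4.8]
```

```bash
python3 -m crank '[[0,0,0,0,0,0,0.25],[0,0,0,0,0,0,0.15],[0,0,0,0,0,0,0.05],[0,0,0,0,0,0,0],[0,0,0,0,0,0,0],[0,0,0,0,0,-2,0],[0,0,0,0,0,-6,0],[0,0,0,0,0,-11,0]]' |grep opening;python3 -m crank '[[0,0,-8,0,-5,0,0],[0,0,-16,0,-10,0,0],[0,0,-24,2,-15.4,0,0],[0,0,-32,7,-15.4,0,0],[0,0,-40,12,-15.4,0,0],[0,0,-48,17,-15.4,0,0],[0,0,-56,22,-15.4,0,0],[0,0,-64,25,-15.4,0,0]]' ; python3 chk.py; python3 -c "
from h import *
rows([457,89,-14],103)"
```

```text
opening: 85.4
t: 52.05
tool_pos: [461.2, -26.3, 121.9]
tool_rot: [0.0, 0.204, 0.979, 0.0]
wrist_force: [-0.3, -1.3, 0.8]
opening: 85.6
grasp_force: 0.0
[615.51, -104.24, 9.63, 0.72, 1.0]
[613.86, -186.12, 4.36, 0.65, 1.0]
[602.13, -244.13, 10.15, 0.59, 1.0]
[[314, 185, 24, 25, 0.97], [284, 184, 18, 20, 0.95], [334, 187, 24, 22, 0.76], [470, 214, 40, 30, 0.68]]
exp 254.0 184.0 25.0 21.0; exp 284.0 183.0 23.0 21.0; exp 314.0 182.0 21.0 21.0; exp 345.0 180.0 22.0 21.0; 
[[331, 207, 20, 36, 0.85], [398, 295, 32, 34, 0.77], [322, 197, 20, 28, 0.76], [234, 182, 26, 35, 0.71], [306, 183, 23, 29, 0.66], [361, 259, 25, 32, 0.58]]
exp 289.0 171.0 21.0 32.0; exp 305.0 183.0 21.0 33.0; exp 322.0 195.0 22.0 33.0; exp 339.0 207.0 23.0 34.0; 
shift cm [ 5.3  10.57 13.57] turn [[-0.0, 0.0, -37.0], [0.1, 0.0, 143.0]] j6 0.18 axes x,y [-0.914  0.407 -0.001] [ 0.407  0.914 -0.   ]
```

Run:
```python
from h import *
g=eyes.grab_frame("scene");f=eyes.grab_frame("top")
b=lambda c:np.clip(255*(c/255.)**.7,0,255).astype(np.uint8)
cv2.imwrite("pics/t1.png",np.hstack([cv2.resize(b(g["image"][150:230,290:370]),(400,400),interpolation=2),cv2.resize(b(f["image"][155:215,270:360]),(400,400),interpolation=2)]))
```

```text
(no output)
```

View pics/t1.png

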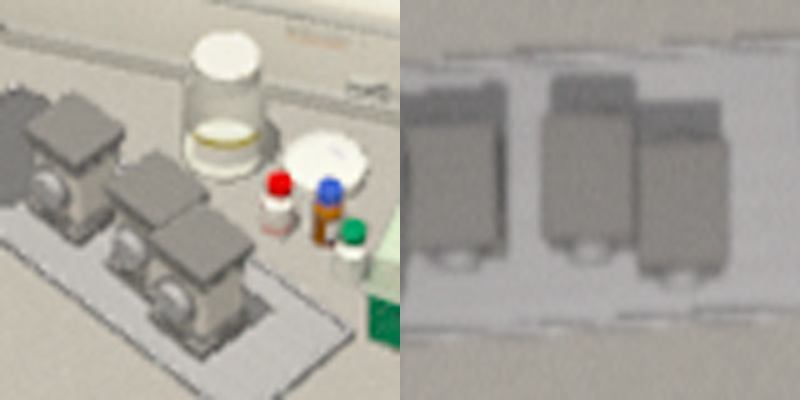

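The picture shows three floats upright on the tray. The last one has been nudged next to its neighbour but is standing squarely, so I'll leave it. Now float 1.

```bash
python3 -m crank '[[0,0,-8,2.5,5,0,0],[0,0,-16,5.3,10.6,0,0],[0,0,-24,5.3,10.6,0,0],[0,0,-32,5.3,10.6,0,0],[0,0,-37,5.3,10.6,0,0],[0,0,-37,5.3,10.6,0,0],[0,0,-37,5.3,10.6,0,0]]'
python3 - <<'E'
from h import *
rows([457,89,-14],103)
g=eyes.grab_frame("scene")
for r in floats([g]):print(np.round(r,2).tolist())
E
```

```text
t: 53.1
tool_pos: [457.0, 88.5, 121.5]
tool_rot: [-0.0, -0.111, 0.994, -0.0]
wrist_force: [-1.0, 0.1, 0.2]
opening: 85.7
grasp_force: 0.0
shift cm [-0.02  0.04 13.55] turn [[0.0, -0.0, -0.2], [-0.0, -0.0, 179.8]] j6 -0.2 axes x,y [-0.975 -0.221  0.   ] [-0.221  0.975  0.   ]
[453.83, 80.95, 13.28, 0.17, 1.0]
[624.98, -97.35, 40.46, 0.2, 1.0]
[635.31, -167.84, 39.2, 0.57, 1.0]
[620.85, -234.19, 34.46, 0.22, 1.0]
```

Scene estimate unchanged (453.8, 81 against 453.6, 82.5 before), so descend.

```bash
python3 -m crank '[[0,0,0,0,0,5,0],[0,0,0,0,0,10,0],[0,0,0,0,0,13.5,0],[0,0,0,0,0,13.5,0],[0,0,0,0,0,13.5,0],[0,0,0,0,0,13.5,0.15],[0,0,0,0,0,13.5,0.25],[0,0,0,0,0,13.5,0.4]]' 60;python3 -m crank '[[0,0,0,0,0,0,0.4],[0,0,0,0,0,0,0.4],[0,0,0,0,0,0,0.5],[0,0,0,0,0,0,0.5]]'
```

```text
t: 54.0
tool_pos: [459.2, 89.1, -10.4]
tool_rot: [0.003, -0.113, 0.994, -0.001]
wrist_force: [-2.3, -1.9, 10.9]
opening: 59.9
grasp_force: 61.9
t: 54.4
tool_pos: [459.3, 89.0, -10.4]
tool_rot: [0.003, -0.113, 0.994, -0.001]
wrist_force: [-1.2, -2.1, 12.2]
opening: 59.5
grasp_force: 62.2
```

```bash
python3 -m crank '[[0,0,0,0,0,-2,0.5],[0,0,0,0,0,-5,0.5],[0,0,0,0,0,-9,0.5],[0,0,0,0,0,-13,0.5],[0,0,0,0,0,-13,0.5],[0,0,0,0,0,-13,0.5],[0,0,0,0,0,-13,0.5],[0,0,0,0,0,-13,0.5]]' 60;python3 -m crank '[[0,0,0,0,0,0,0.5],[0,0,0,0,0,0,0.5],[0,0,0,0,0,0,0.5],[0,0,0,0,0,0,0.5],[0,0,0,0,0,0,0.5],[0,0,0,0,0,0,0.5],[0,0,0,0,0,0,0.5],[0,0,0,0,0,0,0.5]]'|grep opening
python3 - <<'E'
from h import *
held([457,88,156],13)
rows([615,-33,120],2.4)
E
```

```text
t: 55.2
tool_pos: [455.1, 89.4, 115.1]
tool_rot: [-0.002, -0.113, 0.994, 0.0]
wrist_force: [0.3, 1.2, -3.1]
opening: 59.4
grasp_force: 69.9
opening: 59.7
mask [230. 160.  18.  35.] exp [230. 153.] 0.64
pitch (+ = +x end down): {-90: 95, -75: 112, -60: 131, -45: 142, -30: 158, -15: 185, 0: 197, 15: 189, 30: 171, 45: 157, 60: 126, 75: 91, 90: 95}
shift cm [-12.67 -15.49  -0.34] turn [[0.0, 0.0, 100.6], [-0.0, 0.0, -79.4]] j6 -0.21 axes x,y [-0.974 -0.225 -0.   ] [-0.225  0.974  0.   ]
```

```bash
python3 -m crank '[[0,0,8,-1,-1.2,0,0.5],[0,0,16,-3,-3.6,0,0.5],[0,0,24,-5,-6.1,0,0.5],[0,0,32,-7,-8.5,0,0.5],[0,0,40,-9,-11,0,0.5],[0,0,48,-11,-13.4,0,0.5],[0,0,56,-12.7,-15.5,0,0.5],[0,0,64,-12.7,-15.5,0,0.5]]' |grep opening;python3 -m crank '[[0,0,8,0,0,0,0.5],[0,0,16,0,0,0,0.5],[0,0,24,0,0,0,0.5],[0,0,32,0,0,0,0.5],[0,0,37,0,0,0,0.5],[0,0,37,0,0,0,0.5],[0,0,37,0,0,0,0.5],[0,0,37,0,0,0,0.5]]'
python3 - <<'E'
from h import *
rows([615,-33,24],2.4)
held([615,-33,155],92)
E
```

```text
opening: 59.3
t: 57.7
tool_pos: [615.2, -33.0, 116.5]
tool_rot: [-0.0, 0.694, 0.72, -0.0]
wrist_force: [0.1, -0.1, -3.3]
opening: 59.5
grasp_force: 70.0
shift cm [-0.   -0.02  9.25] turn [[-0.0, -0.0, -0.3], [-0.0, 0.0, 179.7]] j6 1.35 axes x,y [-0.037  0.999  0.   ] [ 0.999  0.037 -0.   ]
mask [289. 154.  18.  32.] exp [289. 150.] 0.95
pitch (+ = +x end down): {-90: 103, -75: 116, -60: 122, -45: 119, -30: 135, -15: 155, 0: 167, 15: 161, 30: 145, 45: 139, 60: 100, 75: 86, 90: 103}
```

Expected contact at about 11.8.

```bash
python3 -m crank '[[0,0,0,0,0,3,0.5],[0,0,0,0,0,6,0.5],[0,0,0,0,0,8.5,0.5],[0,0,0,0,0,9.3,0.5],[0,0,0,0,0,9.3,0.5],[0,0,0,0,0,9.3,0.5],[0,0,0,0,0,9.3,0.5],[0,0,0,0,0,9.3,0.5]]' |grep opening;python3 -m crank '[[0,0,0,0,0,0,0.5],[0,0,0,0,0,0,0.5],[0,0,0,0,0,0,0.5],[0,0,0,0,0,0,0.5],[0,0,0,0,0,0,0.5],[0,0,0,0,0,0.5,0.5],[0,0,0,0,0,0.8,0.5],[0,0,0,0,0,0.8,0.5]]'|grep -E "pos|wrist"; python3 -m crank '[[0,0,0,0,0,0.1,0.5],[0,0,0,0,0,0.2,0.5],[0,0,0,0,0,0.2,0.5]]'|grep -E "pos|wrist"
```

```text
opening: 59.6
tool_pos: [614.6, -32.8, 14.7]
wrist_force: [1.0, 1.3, -2.9]
tool_pos: [615.3, -33.0, 13.5]
wrist_force: [0.2, 0.1, -2.7]
```

```bash
python3 -m crank '[[0,0,0,0,0,0.1,0.5],[0,0,0,0,0,0.15,0.5],[0,0,0,0,0,0.15,0.5]]'|grep -E "pos|wrist"
```

```text
tool_pos: [615.3, -32.9, 12.1]
wrist_force: [0.6, 0.8, -3.7]
```

```bash
python3 -m crank '[[0,0,0,0,0,0.05,0.5],[0,0,0,0,0,0.1,0.5],[0,0,0,0,0,0.1,0.5]]'|grep -E "pos|wrist"
```

```text
tool_pos: [615.5, -32.9, 11.9]
wrist_force: [-1.3, 1.0, 6.1]
```

```bash
python3 -m crank '[[0,0,0,0,0,0.03,0.5],[0,0,0,0,0,0.05,0.5],[0,0,0,0,0,0.05,0.5]]'|grep -E "pos|wrist"
```

```text
tool_pos: [615.5, -32.9, 11.8]
wrist_force: [-4.3, 0.8, 6.9]
```

```bash
python3 -m crank '[[0,0,0,0,0,0,0.25],[0,0,0,0,0,0,0.15],[0,0,0,0,0,0,0.05],[0,0,0,0,0,0,0],[0,0,0,0,0,0,0],[0,0,0,0,0,-2,0],[0,0,0,0,0,-6,0],[0,0,0,0,0,-11,0]]' |grep opening;python3 -m crank '[[0,0,-8,0,-5,0,0.5],[0,0,-16,0,-10,0,1],[0,0,-24,5,-15,0,1],[0,0,-32,10,-19,0,1],[0,0,-40,15,-19,0,1],[0,0,-48,18,-19,0,1],[0,0,-56,18,-19,0,1],[0,0,-64,18,-19,0,1]]'
python3 - <<'E'
from h import *
g=eyes.grab_frame("scene");f=eyes.grab_frame("top")
b=lambda c:np.clip(255*(c/255.)**.7,0,255).astype(np.uint8)
for t in("tally_pad",):
    for r in finder.mark_of(f,t)+finder.mark_of(g,t): print(t,r)
cv2.imwrite("pics/t2.png",np.hstack([cv2.resize(b(g["image"][120:230,210:360]),(450,400),interpolation=2),cv2.resize(b(f["image"][155:215,240:350]),(350,400),interpolation=2)]))
print(env.state()["tool_pos"])
E
```

```text
opening: 85.3
t: 62.2
tool_pos: [418.4, 142.4, 120.9]
tool_rot: [0.0, 0.203, 0.979, 0.0]
wrist_force: [-1.2, 0.2, -0.6]
opening: -0.0
grasp_force: 0.0
tally_pad {'xy': [180.6, 224.5], 'confidence': 0.58}
tally_pad {'xy': [302.8, 182.0], 'confidence': 0.31}
tally_pad {'xy': [231.9, 153.3], 'confidence': 0.51}
[419.1228294  140.1500084  120.63391198]
```

View pics/t2.png

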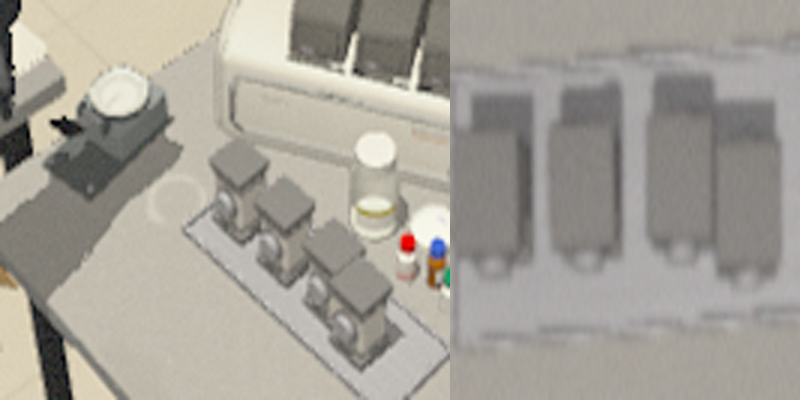

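All four floats stand on the tray. The tally pad is the black patch at scene (232,154) and top (180,224). I'll refine its position from dark pixels in both views.

Run:
```python
from h import *
g=eyes.grab_frame("scene");f=eyes.grab_frame("top")
im0=cv2.imread("pics/top0.png")
for nm,im,h,c in(("top0",im0,f,(179,224)),("topnow",f["image"],f,(179,224)),("scene",g["image"],g,(232,154))):
    s=im.max(2)[c[1]-14:c[1]+15,c[0]-14:c[0]+15]
    m=(s<45).astype(np.uint8);n,l,st,ce=cv2.connectedComponentsWithStats(m)
    for i in range(1,n):
        if st[i,4]>25:
            p=ce[i]+np.array(c)-14;print(nm,st[i].tolist(),p.round(1),at(h,p,75).round(1))
    if nm=="top0": print(s[::2,::2])
```

```text
top0 [7, 0, 21, 22, 195] [181.9 222.3] [514.  153.7  75. ]
[[ 77 103  79  81 129 129 124 121 100  67  49  46  64  71  66]
 [103 126  82  53  69 103 120 117  86  43  40  49  65  67  66]
 [111 136  97  67  67 101 119 119  94  40  42  42  53  58  69]
 [112 139 115  68  66 100 124 122  95  40  38  40  37  53  67]
 [118 135 115  68  66 100 120 123  95  38  38  37  37  41  64]
 [119 136 121  75  69  95 109 108  83  24  30  40  37  42  64]
 [126 140 132  85  40  42  34  26  28  19  27  40  44  42  60]
 [121 133 131  81  28  16  23  23  17  17  46  65  64  61  67]
 [121 135 132  93  29  15  18  17  20  21  49  66  67  71  69]
 [121 137 136 108  31  17  21  14  15  24  52  66  68  72  79]
 [123 135 132 110  39  24  27  30  36  49  76  96  99 116 130]
 [124 137 142 123  81  81  93 114 122 126 132 137 136 137 137]
 [124 136 136 136 133 136 132 134 136 137 134 136 137 140 138]
 [124 132 133 137 139 138 137 139 138 135 135 136 138 139 141]
 [126 133 133 134 139 138 137 140 138 135 136 137 133 135 136]]
topnow [7, 0, 22, 22, 322] [184.6 221.5] [516.  146.7  75. ]
scene [9, 12, 11, 6, 31] [232.1 154.5] [501.3 153.6  75. ]
```

```bash
python3 -c "
from h import *
rows([504,162,70],92)"
```

```text
shift cm [-6.83  5.49  5.06] turn [[0.0, 0.0, -26.2], [0.0, -0.0, 153.8]] j6 0.56 axes x,y [-0.912  0.409 -0.   ] [0.409 0.912 0.   ]
```

```bash
python3 -m crank '[[0,0,-8,-4,3,0,1],[0,0,-16,-6.8,5.5,0,1],[0,0,-24,-6.8,5.5,2,1],[0,0,-26,-6.8,5.5,5,1],[0,0,-26,-6.8,5.5,6.5,1],[0,0,-26,-6.8,5.5,6.5,1],[0,0,-26,-6.8,5.5,6.5,1]]'; python3 -m crank '[[0,0,0,0,0,0.3,1],[0,0,0,0,0,0.6,1],[0,0,0,0,0,0.6,1]]'|grep -E "pos|wrist";python3 -m crank '[[0,0,0,0,0,0.2,1],[0,0,0,0,0,0.4,1],[0,0,0,0,0,0.4,1]]'|grep -E "pos|wrist"
```

```text
t: 63.2
tool_pos: [503.6, 162.3, 55.7]
tool_rot: [-0.0, -0.017, 1.0, 0.0]
wrist_force: [-0.1, 0.4, 0.9]
opening: -0.1
grasp_force: 0.0
tool_pos: [503.8, 162.8, 50.0]
wrist_force: [0.1, 0.0, 0.1]
tool_pos: [503.7, 162.9, 45.6]
wrist_force: [-0.4, 0.7, 2.2]
```

Pad contact at 45.6, as expected. Pressing in steps.

```bash
python3 -m crank '[[0,0,0,0,0,0.5,1],[0,0,0,0,0,1,1],[0,0,0,0,0,1,1]]'|grep -E "pos|wrist";python3 -m crank '[[0,0,0,0,0,0.5,1],[0,0,0,0,0,0.8,1],[0,0,0,0,0,0.8,1]]'|grep -E "pos|wrist"
```

```text
tool_pos: [503.2, 162.8, 35.0]
wrist_force: [-0.3, -0.4, 3.6]
tool_pos: [502.7, 162.7, 27.3]
wrist_force: [-1.8, -0.6, 5.6]
```

```bash
python3 -m crank '[[0,0,0,0,0,0.1,1],[0,0,0,0,0,0.2,1],[0,0,0,0,0,0.2,1]]'|grep -E "pos|wrist"
```

```text
tool_pos: [502.5, 162.7, 25.5]
wrist_force: [-2.7, -0.1, 5.8]
```

```bash
python3 -m crank '[[0,0,0,0,0,0.1,1],[0,0,0,0,0,0.15,1],[0,0,0,0,0,0.15,1]]'|grep -E "pos|wrist"
```

```text
tool_pos: [502.3, 162.6, 24.1]
wrist_force: [-4.4, -0.4, 7.9]
```

```bash
python3 -m crank '[[0,0,0,0,0,0.1,1],[0,0,0,0,0,0.15,1],[0,0,0,0,0,0.15,1]]'|grep -E "pos|wrist"
```

```text
tool_pos: [502.3, 162.6, 22.8]
wrist_force: [-3.8, -0.6, 8.3]
```

```bash
python3 -m crank '[[0,0,0,0,0,0.05,1],[0,0,0,0,0,0.1,1],[0,0,0,0,0,0.1,1]]'|grep -E "pos|wrist"
```

```text
tool_pos: [502.3, 162.6, 22.1]
wrist_force: [-5.3, -1.2, 10.5]
```

```bash
python3 -m crank '[[0,0,0,0,0,0.05,1],[0,0,0,0,0,0.1,1],[0,0,0,0,0,0.1,1]]'|grep -E "pos|wrist"
```

```text
tool_pos: [502.3, 162.7, 22.0]
wrist_force: [-7.5, -1.8, 17.8]
```

```bash
python3 -m crank '[[0,0,0,0,0,0.05,1],[0,0,0,0,0,0.1,1],[0,0,0,0,0,0.1,1]]'|grep -E "pos|wrist"
```

```text
tool_pos: [502.3, 162.6, 21.8]
wrist_force: [-9.5, -2.8, 24.9]
```

Stop found (21.9 mm, 25 N). Now release fully and repeat three presses to the same depth.

```bash
for k in 1; do python3 -m crank '[[0,0,0,0,0,-1.5,1],[0,0,0,0,0,-3.2,1],[0,0,0,0,0,-3.2,1],[0,0,0,0,0,-3.2,1],[0,0,0,0,0,-3.2,1]]'|grep -E "pos|wrist"; python3 -m crank '[[0,0,0,0,0,1,1],[0,0,0,0,0,2,1],[0,0,0,0,0,2.8,1],[0,0,0,0,0,3.2,1],[0,0,0,0,0,3.2,1],[0,0,0,0,0,3.2,1]]'|grep -E "pos|wrist"; done
```

```text
tool_pos: [502.7, 162.7, 50.4]
wrist_force: [0.2, 0.0, 1.2]
tool_pos: [501.8, 162.5, 21.6]
wrist_force: [-12.0, -3.1, 31.2]
```

```bash
python3 -m crank '[[0,0,0,0,0,-1.5,1],[0,0,0,0,0,-3.2,1],[0,0,0,0,0,-3.2,1],[0,0,0,0,0,-3.2,1],[0,0,0,0,0,-3.2,1]]'|grep -E "pos|wrist"; python3 -m crank '[[0,0,0,-0.1,0,1,1],[0,0,0,-0.1,0,2,1],[0,0,0,-0.1,0,2.8,1],[0,0,0,-0.1,0,3.15,1],[0,0,0,-0.1,0,3.15,1],[0,0,0,-0.1,0,3.15,1]]'|grep -E "pos|wrist";  python3 -m crank '[[0,0,0,0,0,-1.5,1],[0,0,0,0,0,-3.2,1],[0,0,0,0,0,-3.2,1],[0,0,0,0,0,-3.2,1],[0,0,0,0,0,-3.2,1]]'|grep -E "pos|wrist"; python3 -m crank '[[0,0,0,0,0,1,1],[0,0,0,0,0,2,1],[0,0,0,0,0,2.8,1],[0,0,0,0,0,3.2,1],[0,0,0,0,0,3.2,1],[0,0,0,0,0,3.2,1]]'|grep -E "pos|wrist"; python3 -m crank '[[0,0,0,0,0,-1.5,1],[0,0,0,0,0,-3.2,1],[0,0,0,0,0,-7,1],[0,0,0,0,0,-12,1],[0,0,0,5,5,-12,1],[0,0,0,10,5,-12,1],[0,0,0,12,5,-12,1],[0,0,0,12,5,-12,1]]'
python3 - <<'E'
from h import *
f=eyes.grab_frame("top");g=eyes.grab_frame("scene");b=lambda c:np.clip(255*(c/255.)**.7,0,255).astype(np.uint8)
im0=cv2.imread("pics/top0.png")
R_=lambda c:cv2.resize(b(c),(390,290),interpolation=2)
cv2.imwrite("pics/end.png",np.vstack([np.hstack([R_(im0[165:235,150:244]),R_(f["image"][165:235,150:244])]),np.hstack([R_(g["image"][130:170,215:269]),R_(g["image"][120:230,210:358])])]))
for r in [np.round(r["bbox"]).tolist() for r in finder.trace(f,"float_1")]: print(r)
print(np.round(env.state()["wrist_force"],1))
E
```

```text
tool_pos: [502.3, 162.6, 49.9]
wrist_force: [-0.1, 0.4, -0.3]
tool_pos: [503.0, 162.6, 21.8]
wrist_force: [-11.6, -2.8, 28.5]
tool_pos: [503.4, 162.7, 50.4]
wrist_force: [0.5, 0.2, 1.0]
tool_pos: [502.7, 162.6, 21.7]
wrist_force: [-11.6, -2.1, 29.1]
t: 70.3
tool_pos: [376.9, 208.3, 138.3]
tool_rot: [-0.003, -0.019, 1.0, -0.001]
wrist_force: [1.5, -0.1, -0.1]
opening: 0.2
grasp_force: 0.0
[283.0, 185.0, 23.0, 24.0]
[312.0, 184.0, 21.0, 24.0]
[468.0, 215.0, 39.0, 30.0]
[177.0, 219.0, 7.0, 26.0]
[332.0, 188.0, 21.0, 23.0]
[253.0, 188.0, 31.0, 27.0]
[0.3 0.1 1.1]
```

View pics/end.png

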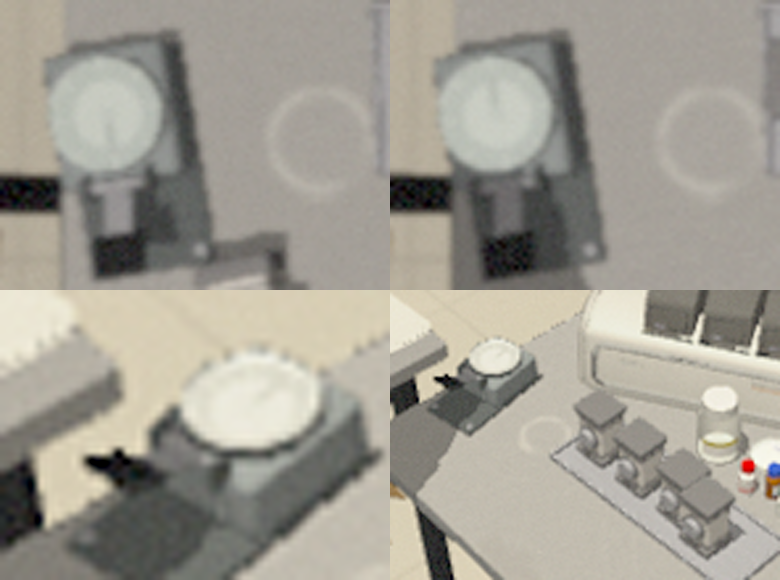

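The dial pointer went from pointing down (107,130) to pointing up (495,95). That is half a turn, or 4 of 8 marks. The lever is back up, all four floats are standing and the arm is clear.

```bash
python3 -c "
from bench import env
print(env.close_job())"
```

```text
the job is handed in; nothing more can be done
None
```

The job is handed in: all four floats stand heavy end down on the tray, and the tally got four full presses (the dial moved half a turn, 4 of 8 marks) with its lever back up. One test touch pressed the fingertips on the bench with about 72 N, under the 120 N wrist limit.

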